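# Pull the matching parts and set the raking light for inspection

## Task

First aim the green lamp at the middle of the carton with its head tilted 50 degrees down (yellow mark), then fold both carton flaps well back past upright. Put every part from the carton whose shape matches the sample on the yellow mat into the blue tray, leaving the other parts in the carton. Only when they are all in the tray, turn the lamp to the middle of the tray with its head at 25 degrees (white mark), flaps still folded back and the brass cylinder and the cup left where they are.

Things in the scene. Friction and masses are not known exactly. Their poses are not given: they have to be found in the camera images.
- carton: fixed open cardboard carton, 230 x 170 mm (x, y), 50 mm tall, walls and floor 5 mm; origin at the centre of its underside. Its mouth is covered by two flaps, 222 mm wide (x) and 80 mm long, hinged on lines along its x at y = +83 mm and y = -83 mm, 50 mm above its underside; in each flap's frame the tab point lies 40 mm towards the carton's -x, 76 mm from the hinge line and 31 mm above the hinge when closed. Stands on one side of the bench, left or right, the tray on the other
- flap_l (a joint): hinge of the carton flap on the carton's +y side: 0 = closed flat over the mouth, grows as it swings up and outward, 1.57 = standing upright, stop at 2.7; a stiff crease that stays where it is left (about 0.04 N m)
- flap_r (a joint): hinge of the carton flap on the carton's -y side: 0 = closed flat over the mouth, grows as it swings up and outward, 1.57 = standing upright, stop at 2.7; a stiff crease that stays where it is left (about 0.04 N m)
- flap_l_tab (a point): grip point of the orange pull tab on the +y flap, frame turning with the flap: the tab is 30 mm wide along the hinge line (x), 8 mm thick, stands 36 mm up from the flap's face at its free edge; this point lies 10 mm under its top. Pinched on its two 30 mm ends (fingers closing along the hinge line) it can pivot between the pads as the flap swings
- flap_r_tab (a point): grip point of the orange pull tab on the -y flap, frame turning with the flap: the tab is 30 mm wide along the hinge line (x), 8 mm thick, stands 36 mm up from the flap's face at its free edge; this point lies 10 mm under its top. Pinched on its two 30 mm ends (fingers closing along the hinge line) it can pivot between the pads as the flap swings
- tray: loose shallow blue inspection tray, 210 x 160 mm (x, y), 22 mm tall, walls and floor 5 mm, 0.6 kg; origin at the centre of its underside
- lamp_swivel (a joint): swivel of the green inspection lamp about its upright post, range -1.5 to 1.5, positive counter-clockwise seen from above; stays where it is left (friction 0.15 N m)
- lamp_tilt (a joint): tilt of the lamp head: 0 = shining level, positive = nose down, range -0.35 to 1.2; a stiff hinge that stays where it is left (friction 0.15 N m). Red pointers on the head run over black discs at both pivots that bear a white mark at 25 degrees (0.436) and a yellow mark at 50 degrees (0.873)
- lamp_aim (a point): point where the lamp's swivel axis meets its tilt axis, 170 mm above the bench; the frame turns with the swivel only (z up). The lamp shines towards this frame's -x; the tilt axis is its y
- lamp_handle (a point): centre of the red handle, a bar 30 mm long and 18 mm thick across the top of a stem on the lamp head, 95 mm from the tilt axis (straight above it at tilt 0, moving towards where the lamp shines as the nose goes down). The bar lies along the tilt axis; pinched on its two ends it pivots between the pads. The frame turns with the head; head 34 x 88 x 66 mm, lamp foot 110 mm across
- mat: fixed yellow mat, 85 x 85 mm, 4 mm thick, in the middle close to the robot; origin at the centre of its underside. The sample for today's job lies on it
- sample_cam: fixed sample cam (same shape as the cams), lying either on the yellow mat or on the grey mat next to it, which belongs to another job
- sample_bracket: fixed sample L-bracket (same shape as the brackets), lying on the other of those two places
- cam1: loose steel cam lying in the carton, one of up to three (None if absent): a pear shape 20 mm high; origin at the underside, on the centre of its big round end (28 mm across); its small round end (18 mm across) is centred 22 mm along its +x; z up as laid. 90 g. Grip across y over the big end (28 mm wide)
- cam2: loose steel cam lying in the carton, one of up to three (None if absent): a pear shape 20 mm high; origin at the underside, on the centre of its big round end (28 mm across); its small round end (18 mm across) is centred 22 mm along its +x; z up as laid. 90 g. Grip across y over the big end (28 mm wide)
- cam3: loose steel cam lying in the carton, one of up to three (None if absent): a pear shape 20 mm high; origin at the underside, on the centre of its big round end (28 mm across); its small round end (18 mm across) is centred 22 mm along its +x; z up as laid. 90 g. Grip across y over the big end (28 mm wide)
- bracket1: loose steel L-bracket lying in the carton, one of up to three (None if absent): 20 mm high; origin at the underside, on the centre line of the long arm, which is 14 mm wide (y) and runs from x = -20 to +28 mm; the 14 mm wide foot stands out to y = +27 mm at its +x end (x = 14 to 28 mm). 90 g. Grip across y on the long arm, e.g. at x = -6 mm
- bracket2: loose steel L-bracket lying in the carton, one of up to three (None if absent): 20 mm high; origin at the underside, on the centre line of the long arm, which is 14 mm wide (y) and runs from x = -20 to +28 mm; the 14 mm wide foot stands out to y = +27 mm at its +x end (x = 14 to 28 mm). 90 g. Grip across y on the long arm, e.g. at x = -6 mm
- bracket3: loose steel L-bracket lying in the carton, one of up to three (None if absent): 20 mm high; origin at the underside, on the centre line of the long arm, which is 14 mm wide (y) and runs from x = -20 to +28 mm; the 14 mm wide foot stands out to y = +27 mm at its +x end (x = 14 to 28 mm). 90 g. Grip across y on the long arm, e.g. at x = -6 mm
- punch: upright brass cylinder, 32 mm across, 50 mm tall, behind the lamp; bystander, leave alone
- cup: grey plastic cup, 70 mm across, 80 mm tall, near left; bystander, leave alone
There are look-alikes about, which are no part of the job. Leave any purple look-alike of the sample_bracket alone. Several things have the shape of the mat; the one meant has the colours described above.

How it is judged (in metres and radians):
On the way, in this order (a step that is already met when the one before it is completed fails the run):
1. the lamp is aimed at the carton, tilted 50 degrees (y of carton in the frame of lamp_aim between -0.03 and 0.03 m and x of carton in the frame of lamp_aim below -0.05 m and value of joint lamp_tilt between 0.802665 and 0.942665 rad), for 0.2 s.
2. both carton flaps are folded back past upright (value of joint each of flap_l, flap_r above 1.75 rad), for 0.2 s.
3. all matching parts lie in the tray (((horizontal distance between sample_cam and mat below 0.04 m and (x of cam1 in the frame of tray between -0.1 and 0.1 m and y of cam1 in the frame of tray between -0.075 and 0.075 m and z of cam1 in the frame of tray between -0.01 and 0.045 m) and (x of cam2 in the frame of tray between -0.1 and 0.1 m and y of cam2 in the frame of tray between -0.075 and 0.075 m and z of cam2 in the frame of tray between -0.01 and 0.045 m) and (x of cam3 in the frame of tray between -0.1 and 0.1 m and y of cam3 in the frame of tray between -0.075 and 0.075 m and z of cam3 in the frame of tray between -0.01 and 0.045 m)) or (horizontal distance between sample_bracket and mat below 0.04 m and (x of bracket1 in the frame of tray between -0.1 and 0.1 m and y of bracket1 in the frame of tray between -0.075 and 0.075 m and z of bracket1 in the frame of tray between -0.01 and 0.045 m) and (x of bracket2 in the frame of tray between -0.1 and 0.1 m and y of bracket2 in the frame of tray between -0.075 and 0.075 m and z of bracket2 in the frame of tray between -0.01 and 0.045 m) and (x of bracket3 in the frame of tray between -0.1 and 0.1 m and y of bracket3 in the frame of tray between -0.075 and 0.075 m and z of bracket3 in the frame of tray between -0.01 and 0.045 m)))), for 0.2 s.
4. the lamp is aimed at the tray, tilted 25 degrees (y of tray in the frame of lamp_aim between -0.03 and 0.03 m and x of tray in the frame of lamp_aim below -0.05 m and value of joint lamp_tilt between 0.366332 and 0.506332 rad), for 0.2 s.
At the end, for the whole second after the job is handed in: The lamp points at the tray's centre (its beam line passes within 30 mm of it, seen from above) with tilt 0.436 +- 0.07 rad; both flaps are open beyond 1.75 rad; every part of the sample's kind lies in the tray, every other part in the carton, all at rest (all of step 2 and all of step 4 and ((horizontal distance between sample_cam and mat below 0.04 m and (x of cam1 in the frame of tray between -0.1 and 0.1 m and y of cam1 in the frame of tray between -0.075 and 0.075 m and z of cam1 in the frame of tray between -0.01 and 0.045 m) and (x of cam2 in the frame of tray between -0.1 and 0.1 m and y of cam2 in the frame of tray between -0.075 and 0.075 m and z of cam2 in the frame of tray between -0.01 and 0.045 m) and (x of cam3 in the frame of tray between -0.1 and 0.1 m and y of cam3 in the frame of tray between -0.075 and 0.075 m and z of cam3 in the frame of tray between -0.01 and 0.045 m) and (x of bracket1 in the frame of carton between -0.11 and 0.11 m and y of bracket1 in the frame of carton between -0.08 and 0.08 m and z of bracket1 in the frame of carton between -0.01 and 0.06 m) and (x of bracket2 in the frame of carton between -0.11 and 0.11 m and y of bracket2 in the frame of carton between -0.08 and 0.08 m and z of bracket2 in the frame of carton between -0.01 and 0.06 m) and (x of bracket3 in the frame of carton between -0.11 and 0.11 m and y of bracket3 in the frame of carton between -0.08 and 0.08 m and z of bracket3 in the frame of carton between -0.01 and 0.06 m)) or (horizontal distance between sample_bracket and mat below 0.04 m and (x of bracket1 in the frame of tray between -0.1 and 0.1 m and y of bracket1 in the frame of tray between -0.075 and 0.075 m and z of bracket1 in the frame of tray between -0.01 and 0.045 m) and (x of bracket2 in the frame of tray between -0.1 and 0.1 m and y of bracket2 in the frame of tray between -0.075 and 0.075 m and z of bracket2 in the frame of tray between -0.01 and 0.045 m) and (x of bracket3 in the frame of tray between -0.1 and 0.1 m and y of bracket3 in the frame of tray between -0.075 and 0.075 m and z of bracket3 in the frame of tray between -0.01 and 0.045 m) and (x of cam1 in the frame of carton between -0.11 and 0.11 m and y of cam1 in the frame of carton between -0.08 and 0.08 m and z of cam1 in the frame of carton between -0.01 and 0.06 m) and (x of cam2 in the frame of carton between -0.11 and 0.11 m and y of cam2 in the frame of carton between -0.08 and 0.08 m and z of cam2 in the frame of carton between -0.01 and 0.06 m) and (x of cam3 in the frame of carton between -0.11 and 0.11 m and y of cam3 in the frame of carton between -0.08 and 0.08 m and z of cam3 in the frame of carton between -0.01 and 0.06 m))) and linear speed of each of cam1, cam2, cam3, bracket1, bracket2, bracket3, tray below 0.02 m/s and velocity of joint lamp_swivel between -0.05 and 0.05 rad/s and velocity of joint lamp_tilt between -0.05 and 0.05 rad/s); the robot touches nothing.
It fails at once if the punch is disturbed (moved over 30 mm) (distance of punch from where it was at the start of the episode above 0.03 m).
It fails at once if the cup is disturbed (moved over 30 mm) (distance of cup from where it was at the start of the episode above 0.03 m).
Of cam1, cam2, cam3 only 2 to 3 are there at a start; the rules pass over those that are not, and their reading is None.
Of bracket1, bracket2, bracket3 only 2 to 3 are there at a start; the rules pass over those that are not, and their reading is None.
At some moment in a run one of tray may be knocked a few centimetres aside while the robot is not near it.
Once in a run the grip may slacken for a moment while it holds something.
It also fails if it takes over 192 s, if anything falls off the work surface, if the arm or the gripper's body presses on something with over 40 N, if the wrist force passes 120 N, or if a joint passes its speed limit or range.

## Robot

A 7-joint arm with a two-finger parallel gripper is mounted at the origin on the work surface. World frame = base frame: x ahead of the robot, y to its left, z up, the work surface at z = 0. Lengths are in m, angles in degrees, forces in N, time in s.
With the tool pointing down it reaches from about 0.4 to 0.75 m from the base axis. Payload 19.5 kg.
Tool frame: the origin (TCP) lies at the very end of the fingers, on their centre line; the grasp point (between the pads) lies 19 mm behind it; z points along the fingers, y is the direction in which the jaws open and shut (so a half turn about z gives the same grasp; the last joint's range is limited). The gripper opens to 85 mm and grips with 20 to 120 N. Pads are 22 mm wide; open, the fingers measure 114 mm over their backs; the gripper's body (76 mm by 85 mm) begins 54 mm behind the grasp point. The pads swing forward as they close: fully open they stand 13 mm farther back than shut.
Start: joints at [-70.342, 40.479, -1.581, 85.061, 1.261, 54.483, -4.326], TCP at [0.216, 0.533, 0.231] pointing down, gripper open.
Joint ranges: [-155.06, 155.06], [-18.47, 123.98], [-90, 86.84], [0, 140.48], [-83.41, 263.41], [0, 116], [-161.91, 161.91]. Speed limits (degrees/s): [108.29, 108.29, 147.25, 147.25, 172.46, 172.46, 172.46].

## Interface

Orientations are given as [roll, pitch, yaw] about the fixed x, y, z axes, in that order (R = Rz(yaw) Ry(pitch) Rx(roll)).
In Python, from plant import * gives the robot as it stands.
- The arm moves only by the tool play_rows, never from a script. Its argument "steps" is a list of rows, each an object with "delta_pos": the shift along the tool's x, y, z in m, a list of three; "angular": the turn, a rotation vector about the tool's x, y, z in degrees, a list of three. A call has 1 to 20 rows; each row shifts and turns the commanded pose from where the row before left it, along the tool's axes as they then stand; what a row does not reach is not made up. A row lasts 1/12 s, in which the tool goes at most 41.7 mm and 7.16 degrees, less where a joint would pass 70% of its speed; a pose out of reach is approached as far as the arm can. A call with a gripper value outside its range is refused whole. "hand" is the closure in counts, from 0 (fully open) to 255 (shut), set as the call begins (left out, the last holds). The fingers move at their own pace and stop on an object; "squeeze" is the grip in N (left out, the last holds). Time passes only in rows, so rows that do not move let the fingers close. It gives the time, the measured TCP pose, the force and the opening at its end, in the units of the state.
- read_state(): the state, without advancing time (a new reading comes with each control period).
- snapshot(name): name is "side" or "top" or "wrist"; returns the picture (420x560x3 uint8, red, green, blue); there is no depth.
- camera_info(name): a dict with "intrinsics" (3x3 intrinsics, pixels), "xyz" and "orientation" of the camera in the world. Camera axes: x right, y down, z forward; pixel columns grow to the right and rows downward; lengths in m; the calibration is good to about 2 mm. A picture is of the moment at which its call begins: read the wrist's pose just before it. camera_info takes no time and is no camera call; for the wrist camera it gives the pose at the moment of the call.
- hand_in(): hands the job in, once; it reports no verdict.
The state is a dict: "time_s": time; "q": joint angles; "qd": joint speeds; "joint_torque": joint torques, N m; "ee_pos": TCP position; "tool_rot": TCP orientation; "ft_force": force on the tool from outside, world axes, zero at the start; "ft_torque": the same for the moment, N m; "finger_gap": finger opening in m.
Only numpy, scipy, OpenCV 4.12 (cv2) and the standard library are available. Lean on these libraries where they do the work, as an engineer would, in place of code of your own. Each camera call takes 0.05 s, during which the arm holds its last target.

## Working session

There is one attempt and no reset: what is moved stays moved. The work goes in short steps, Python scripts to look and compute and a tool call to move; the robot and the scene stay as the last step left them, time stands still between calls to the robot, and variables do not carry over. Pictures are saved under pics/ and viewed, and the job is handed in when it is done.

Besides the shell and the picture viewer there is one more tool, called after "Emit:" as name(argument=value, ...), one argument or row to a line, values as JSON. play_rows: Moves the arm, as the interface text tells. Its arguments: {"type":"object","properties":{"steps":{"type":"array"},"hand":{"type":"number"},"squeeze":{"type":"number"}},"required":["steps"]}

```bash
ls; mkdir -p pics
cat > h.py <<'E'
from plant import *
import numpy as np, cv2
from scipy.spatial.transform import Rotation as R
def snap(cam,name):
    im=snapshot(cam); cv2.imwrite(f'pics/{name}.png',cv2.cvtColor(im,cv2.COLOR_RGB2BGR)); return im
def camR(ci):
    o=np.array(ci['orientation'],float)
    return o if o.shape==(3,3) else R.from_euler('xyz',o,degrees=True).as_matrix()
def ray(ci,u,v):
    K=np.array(ci['intrinsics']); d=camR(ci)@np.linalg.inv(K)@np.array([u,v,1.]); return np.array(ci['xyz']),d/np.linalg.norm(d)
def onz(ci,u,v,z):
    p,d=ray(ci,u,v); return p+d*(z-p[2])/d[2]
def proj(ci,P):
    K=np.array(ci['intrinsics']); c=camR(ci).T@(np.array(P)-np.array(ci['xyz'])); q=K@c; return q[:2]/q[2]
def tri(c1,p1,c2,p2):
    a,d=ray(c1,*p1); b,e=ray(c2,*p2)
    s=np.linalg.lstsq(np.c_[d,-e],b-a,rcond=None)[0]
    A=a+d*s[0];B=b+e*s[1]; return (A+B)/2,np.linalg.norm(A-B)
E
python3 - <<'E'
from h import *
print(read_state())
for c in ['side','top','wrist']:
    print(c,camera_info(c)); snap(c,c+'0')
E
```

```text
pics
{'time_s': 0.0, 'q': array([-70.34265357,  40.51369119,  -1.58250429,  85.08397821,
         1.25896114,  54.48070137,  -4.32546812]), 'qd': array([-0.05604522, -0.00185052, -0.07423456,  0.07191954,  0.05665958,
        0.02489949, -0.00489225]), 'joint_torque': array([ 6.46233875e-04, -8.83209372e+01,  1.23487025e+00, -2.36169094e+01,
        1.68912392e-02,  6.56330521e-03,  1.25023320e-05]), 'ee_pos': array([0.21572934, 0.53272251, 0.2308315 ]), 'tool_rot': array([-1.79938888e+02,  5.30670558e-04,  1.57953014e+02]), 'ft_force': array([-0.92565931,  0.10673926, -0.08266699]), 'ft_torque': array([ 0.00759911, -0.02996666, -0.06471862]), 'finger_gap': 0.08529213222922759}
side {'intrinsics': array([[391.38031736,   0.        , 284.66986865],
       [  0.        , 391.38031736, 205.37244437],
       [  0.        ,   0.        ,   1.        ]]), 'xyz': array([ 0.40062966, -0.66911612,  0.81650833]), 'orientation': array([-131.31920405,    0.84446134,   -6.19609447])}
top {'intrinsics': array([[473.75382221,   0.        , 277.08408851],
       [  0.        , 473.75382221, 206.16853645],
       [  0.        ,   0.        ,   1.        ]]), 'xyz': array([0.23224039, 0.05932594, 1.63534273]), 'orientation': array([-170.31565539,    0.32686778,  -89.61826626])}
wrist {'intrinsics': array([[360.79841487,   0.        , 278.15347667],
       [  0.        , 360.79841487, 213.77131622],
       [  0.        ,   0.        ,   1.        ]]), 'xyz': array([0.14330938, 0.56026426, 0.37417438]), 'orientation': array([1.62713300e+02, 1.12539871e-01, 6.80304159e+01])}
```

View pics/side0.png

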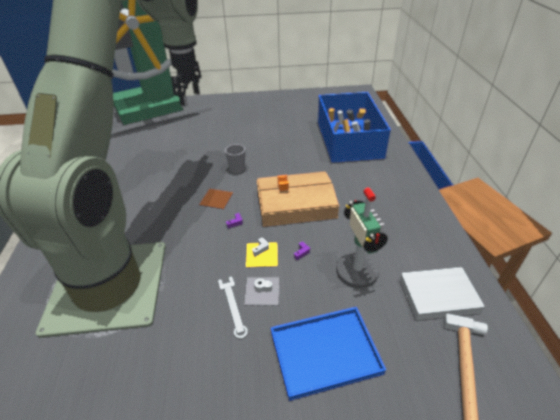

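View pics/top0.png

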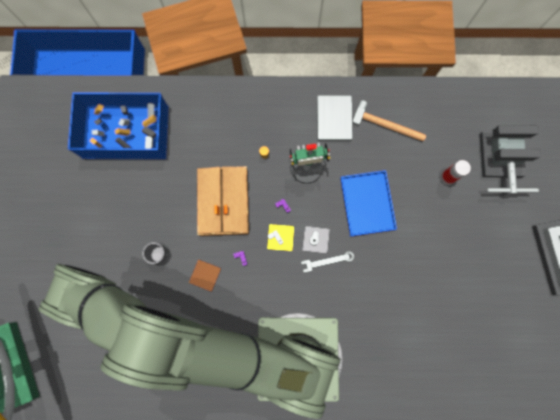

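View pics/wrist0.png

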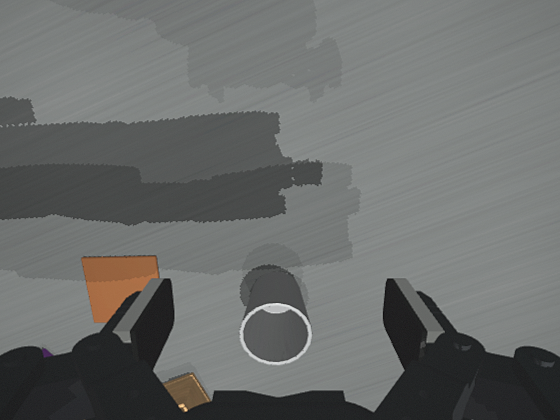

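Run:
```python
from h import *
t=cv2.imread('pics/top0.png'); s=cv2.imread('pics/side0.png')
cv2.imwrite('pics/c1.png',cv2.resize(t[130:280,180:410],(0,0),fx=3.4,fy=3.4,interpolation=2)[:600,:800])
cv2.imwrite('pics/c2.png',cv2.resize(s[160:310,225:400],(0,0),fx=4,fy=4,interpolation=2))
c=camera_info('top')
for n,uv,z in [('ctl',(197,168),.05),('ctr',(246,166),.05),('cbl',(198,236),.05),('cbr',(249,235),.05),('traytl',(341,178),.022),('tr',(385,171),.022),('bl',(350,236),.022),('br',(395,229),.022),('matY',(281,237),.004),('lampfoot',(307,172),0),('punch',(264,152),.05),('cup',(153,252),.08)]:
    print(n,onz(c,*uv,z).round(3))
```

```text
ctl [0.635 0.347 0.05 ]
ctr [0.643 0.178 0.05 ]
cbl [0.399 0.335 0.05 ]
cbr [0.404 0.164 0.05 ]
traytl [ 0.608 -0.152  0.022]
tr [ 0.634 -0.306  0.022]
bl [ 0.406 -0.179  0.022]
br [ 0.431 -0.334  0.022]
matY [0.403 0.056 0.004]
lampfoot [ 0.635 -0.035  0.   ]
punch [0.693 0.117 0.05 ]
cup [0.343 0.476 0.08 ]
```

View pics/c1.png

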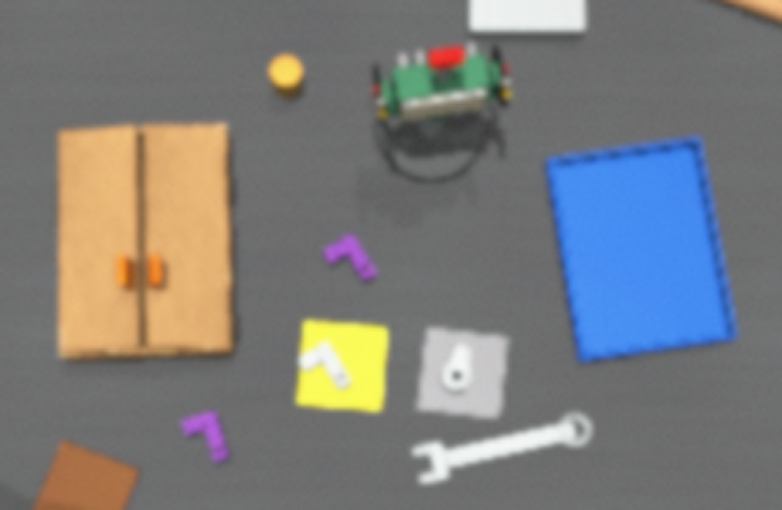

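View pics/c2.png

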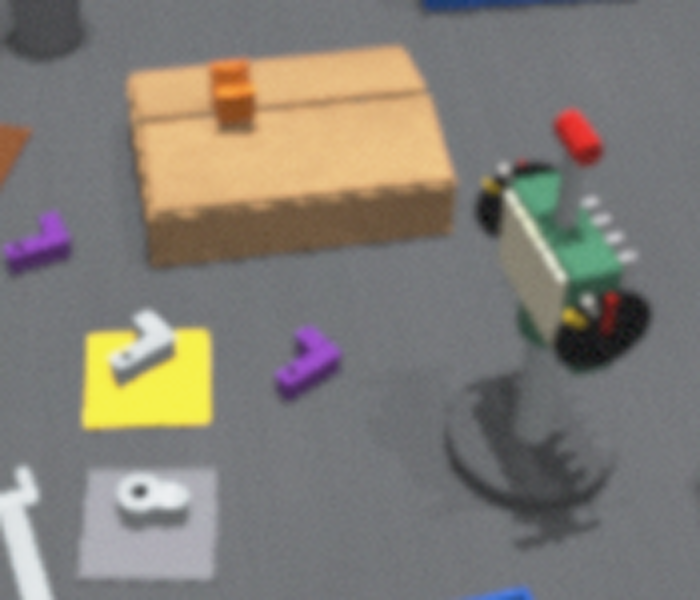

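```bash
cat >> h.py <<'E'
def cents(im,lo,hi,amin=8,roi=None):
    h=cv2.cvtColor(im,cv2.COLOR_RGB2HSV); m=cv2.inRange(h,lo,hi)
    if roi: 
        k=np.zeros_like(m); k[roi[1]:roi[3],roi[0]:roi[2]]=255; m&=k
    n,l,st,c=cv2.connectedComponentsWithStats(m)
    return [(c[i].round(1),st[i].tolist()) for i in range(1,n) if st[i,4]>=amin],m
E
python3 - <<'E'
from h import *
ct,cs=camera_info('top'),camera_info('side')
T=cv2.cvtColor(cv2.imread('pics/top0.png'),cv2.COLOR_BGR2RGB);S=cv2.cvtColor(cv2.imread('pics/side0.png'),cv2.COLOR_BGR2RGB)
rt,_=cents(T,(0,150,120),(6,255,255),5,(285,135,335,185));rs,_=cents(S,(0,150,120),(6,255,255),5,(330,180,400,260))
rt2,_=cents(T,(174,150,120),(180,255,255),5,(285,135,335,185));rs2,_=cents(S,(174,150,120),(180,255,255),5,(330,180,400,260))
print(rt,rs,rt2,rs2)
print('handle',tri(ct,rt[0][0],cs,max(rs,key=lambda a:a[1][4])[0]))
for nm,lo,hi,roi,z in [('carton',(8,80,80),(22,255,255),(185,155,260,245),.05),('tray',(105,120,60),(125,255,255),(335,165,400,245),.022),('mat',(25,150,120),(35,255,255),(260,220,300,255),.004),('tabs',(8,220,150),(16,255,255),(210,200,235,220),.08)]:
    c,m=cents(T,lo,hi,20,roi); ps=np.argwhere(m)[:,::-1].astype(np.float32)
    cn=np.array([cv2.minAreaRect(np.array([onz(ct,u,v,z)[:2]*1000 for u,v in ps],np.float32))],dtype=object)
    print(nm,cn,[(a[0],a[1][4]) for a in c])
E
```

```text
[(array([310.7, 146.5]), [306, 144, 10, 6, 49])] [(array([368.8, 193.3]), [364, 188, 11, 11, 77])] [] []
handle (array([ 0.64721387, -0.03067591,  0.26768743]), np.float64(4.901475553894708e-05))
carton [[(522.7701416015625, 256.1409912109375)
  (238.43624877929688, 173.7412872314453) 2.012143850326538]] [(array([222.2, 200.9]), 3506)]
tray [[(522.189697265625, -243.3062744140625)
  (212.77743530273438, 162.96966552734375) 8.484004974365234]] [(array([367.9, 203. ]), 2858)]
mat [[(402.0716552734375, 58.96528625488281)
  (82.10457611083984, 83.22176361083984) 86.17434692382812]] [(array([281.6, 237.3]), 422)]Traceback (most recent call last):
  File "<stdin>", line 10, in <module>
cv2.error: OpenCV(4.12.0) /io/opencv/modules/imgproc/src/convhull.cpp:143: error: (-215:Assertion failed) total >= 0 && (depth == CV_32F || depth == CV_32S) in function 'convexHull'
```

```bash
cat >> h.py <<'E'
def down(yaw,roll=180,pitch=0): return R.from_euler('xyz',[roll,pitch,yaw],degrees=True)
def plan(wps,p=None,r=None):
    """wps: (pos, R or yaw, nrows)"""
    st=read_state()
    p=np.array(st['ee_pos']) if p is None else np.array(p); r=R.from_euler('xyz',st['tool_rot'],degrees=True) if r is None else r
    if not isinstance(r,R): r=down(r)
    for P,Q,n in wps:
        if not isinstance(Q,R): Q=down(Q)
        P=np.array(P,float); rv=(r.inv()*Q).as_rotvec(); 
        rows=[]
        pp,rr=p,r
        for i in range(1,n+1):
            np_=p+(P-p)*i/n; nr=r*R.from_rotvec(rv*i/n)
            d=rr.inv().apply(np_-pp); a=np.degrees((rr.inv()*nr).as_rotvec())
            d=np.round(d,4)+0; a=np.round(a,2)+0
            rows.append((d.tolist(),a.tolist()))
            pp=pp+rr.apply(d); rr=rr*R.from_rotvec(np.radians(a))
        k=0
        print('->',P.round(3),Q.as_euler('xyz',degrees=True).round(1),n)
        for d,a in rows: print('  {"delta_pos":%s,"angular":%s}'%(d,a))
        p,r=pp,rr
E
python3 - <<'E'
from h import *
plan([((.3,.45,.40),158,7),((.57,-.04,.42),191,14)])
E
```

```text
-> [0.3  0.45 0.4 ] [180.   0. 158.] 7
  {"delta_pos":[-0.0156, -0.0065, -0.0241],"angular":[-0.01, 0.0, -0.01]}
  {"delta_pos":[-0.0156, -0.0064, -0.0242],"angular":[0.0, 0.0, 0.0]}
  {"delta_pos":[-0.0156, -0.0065, -0.0241],"angular":[-0.01, 0.0, -0.01]}
  {"delta_pos":[-0.0156, -0.0064, -0.0242],"angular":[0.0, 0.0, -0.01]}
  {"delta_pos":[-0.0156, -0.0065, -0.0241],"angular":[-0.01, 0.0, 0.0]}
  {"delta_pos":[-0.0156, -0.0065, -0.0242],"angular":[-0.01, 0.0, -0.01]}
  {"delta_pos":[-0.0155, -0.0064, -0.0241],"angular":[0.0, 0.0, -0.01]}
-> [ 0.57 -0.04  0.42] [-180.    0. -169.] 14
  {"delta_pos":[-0.031, -0.0252, -0.0014],"angular":[0.0, 0.0, -2.36]}
  {"delta_pos":[-0.0299, -0.0265, -0.0015],"angular":[0.0, 0.0, -2.35]}
  {"delta_pos":[-0.0288, -0.0277, -0.0014],"angular":[0.0, 0.0, -2.36]}
  {"delta_pos":[-0.0277, -0.0289, -0.0014],"angular":[0.0, 0.0, -2.36]}
  {"delta_pos":[-0.0264, -0.0299, -0.0014],"angular":[0.0, 0.0, -2.35]}
  {"delta_pos":[-0.0252, -0.0311, -0.0015],"angular":[0.0, 0.0, -2.36]}
  {"delta_pos":[-0.0239, -0.032, -0.0014],"angular":[0.0, 0.0, -2.36]}
  {"delta_pos":[-0.0226, -0.033, -0.0014],"angular":[0.0, 0.0, -2.36]}
  {"delta_pos":[-0.0211, -0.0339, -0.0014],"angular":[0.0, 0.0, -2.35]}
  {"delta_pos":[-0.0198, -0.0347, -0.0015],"angular":[0.0, 0.0, -2.36]}
  {"delta_pos":[-0.0183, -0.0355, -0.0014],"angular":[0.0, 0.0, -2.36]}
  {"delta_pos":[-0.0169, -0.0363, -0.0014],"angular":[0.0, 0.0, -2.35]}
  {"delta_pos":[-0.0153, -0.0369, -0.0015],"angular":[0.0, 0.0, -2.36]}
  {"delta_pos":[-0.0138, -0.0375, -0.0014],"angular":[0.0, 0.0, -2.36]}
```

Emit:
play_rows(
  steps=[
    {"delta_pos": [-0.0155,-0.0065,-0.024],"angular": [0,0,0]},
    {"delta_pos": [-0.0155,-0.0065,-0.024],"angular": [0,0,0]},
    {"delta_pos": [-0.0155,-0.0065,-0.024],"angular": [0,0,0]},
    {"delta_pos": [-0.0155,-0.0065,-0.024],"angular": [0,0,0]},
    {"delta_pos": [-0.0155,-0.0065,-0.024],"angular": [0,0,0]},
    {"delta_pos": [-0.0155,-0.0065,-0.024],"angular": [0,0,0]},
    {"delta_pos": [-0.0155,-0.0065,-0.024],"angular": [0,0,0]},
    {"delta_pos": [-0.0155,-0.0065,-0.024],"angular": [0,0,0]},
  ],
)

```text
time_s: 0.82
ee_pos: [0.3116, 0.4373, 0.4244]
tool_rot: [-180.0, -0.0, 158.0]
ft_force: [0.7, 0.1, 0.4]
finger_gap: 0.0849
```

Emit:
play_rows(
  steps=[
    {"delta_pos": [-0.031,-0.025,0],"angular": [0,0,-2.3]},
    {"delta_pos": [-0.03,-0.0265,0],"angular": [0,0,-2.3]},
    {"delta_pos": [-0.029,-0.0275,0],"angular": [0,0,-2.3]},
    {"delta_pos": [-0.0275,-0.029,0],"angular": [0,0,-2.3]},
    {"delta_pos": [-0.0265,-0.03,0],"angular": [0,0,-2.3]},
    {"delta_pos": [-0.025,-0.031,0],"angular": [0,0,-2.3]},
    {"delta_pos": [-0.024,-0.032,0],"angular": [0,0,-2.3]},
    {"delta_pos": [-0.0225,-0.033,0],"angular": [0,0,-2.3]},
    {"delta_pos": [-0.021,-0.034,0],"angular": [0,0,-2.3]},
    {"delta_pos": [-0.02,-0.0345,0],"angular": [0,0,-2.3]},
    {"delta_pos": [-0.018,-0.0355,0],"angular": [0,0,-2.3]},
    {"delta_pos": [-0.017,-0.036,0],"angular": [0,0,-2.3]},
    {"delta_pos": [-0.015,-0.037,0],"angular": [0,0,-2.3]},
    {"delta_pos": [-0.014,-0.0375,0],"angular": [0,0,-2.3]},
    {"delta_pos": [0,0,0],"angular": [0,0,0]},
  ],
)

```text
time_s: 2.07
ee_pos: [0.579, -0.0604, 0.4217]
tool_rot: [-179.8, -0.2, -170.1]
ft_force: [0.8, -1.0, 0.3]
finger_gap: 0.0853
```

Run:
```python
from h import *
s=read_state();print(s['time_s'],s['ee_pos'],s['tool_rot'],s['q'].round(1))
for c in ['wrist','top','side']: snap(c,c+'1')
```

```text
2.0667 [ 0.57896841 -0.06039804  0.4216654 ] [-1.79844915e+02 -1.52150232e-01 -1.70123769e+02] [  4.6  34.1  -4.5  58.5   2.7  87.6 100.6]
```

View pics/wrist1.png

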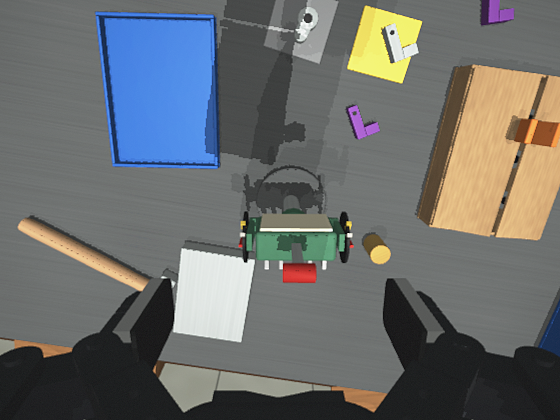

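Run:
```python
from h import *
im=cv2.imread('pics/wrist1.png')
cv2.imwrite('pics/c3.png',cv2.resize(im[160:295,225:375],(0,0),fx=4.4,fy=4.4,interpolation=2))
im=cv2.imread('pics/side1.png')
cv2.imwrite('pics/c4.png',cv2.resize(im[180:290,320:400],(0,0),fx=5,fy=5,interpolation=2))
c=camera_info('wrist'); print(c['xyz'],c['orientation'])
```

```text
[ 0.50067234 -0.06769413  0.56627225] [ 1.62775424e+02 -1.28937310e-02  1.00203278e+02]
```

View pics/c3.png

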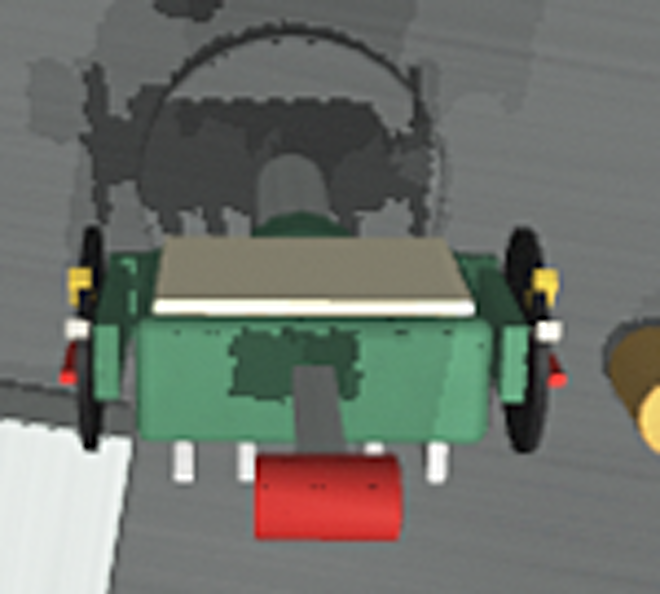

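View pics/c4.png

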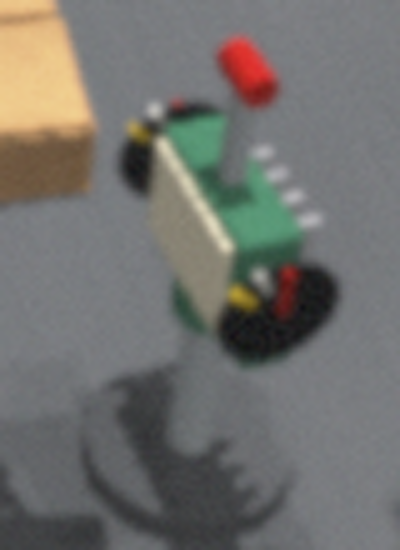

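Run:
```python
from h import *
cw,ct,cs=[camera_info(k) for k in('wrist','top','side')]
a,b=onz(cw,245.7,236.8,.17),onz(cw,344.3,237.3,.17); print(a,b,(a+b)/2,np.linalg.norm(a-b)); d=b-a
print('yaw',np.degrees(np.arctan2(-d[0],d[1])))
f=lambda x,y:(225+x/4.4,160+y/4.4)
for q in [(140,140),(432,150),(288,27)]: print('foot',onz(cw,*f(*q),.01))
W=cv2.cvtColor(cv2.imread('pics/wrist1.png'),cv2.COLOR_BGR2RGB)
r,_=cents(W,(0,170,100),(6,255,255),100,(270,250,330,290));print(r)
print(tri(cw,r[0][0],ct,(310.7,146.5)),tri(cw,r[0][0],cs,(368.8,193.3)))
l,rr=onz(cw,*f(255,495),.266),onz(cw,*f(402,495),.266);print('bar',l,rr,np.linalg.norm(l-rr),(l+rr)/2)
```

```text
[ 0.65614359 -0.07830288  0.17      ] [0.63627419 0.03568482 0.17      ] [ 0.64620889 -0.02130903  0.17      ] 0.11570648480917438
yaw 9.887982611049772
foot [ 0.64052772 -0.07673867  0.01      ]
foot [0.62553292 0.02753193 0.01      ]
foot [ 0.59088802 -0.03194728  0.01      ]
[(array([299., 273.]), [283, 264, 33, 19, 590])]
(array([ 0.63885789, -0.02722381,  0.28529915]), np.float64(0.007334555837818257)) (array([ 0.64979449, -0.02100517,  0.25878441]), np.float64(0.002542579019111022))
bar [ 0.64702844 -0.03680681  0.266     ] [ 0.64160102 -0.00663301  0.266     ] 0.030658029932529238 [ 0.64431473 -0.02171991  0.266     ]
```

Emit:
play_rows(
  steps=[
    {"delta_pos": [-0.009,0.0033,0.022],"angular": [0,0,0]},
    {"delta_pos": [-0.009,0.0033,0.022],"angular": [0,0,0]},
    {"delta_pos": [-0.009,0.0033,0.022],"angular": [0,0,0]},
    {"delta_pos": [-0.009,0.0033,0.022],"angular": [0,0,0]},
    {"delta_pos": [-0.009,0.0033,0.022],"angular": [0,0,0]},
    {"delta_pos": [-0.009,0.0033,0.022],"angular": [0,0,0]},
    {"delta_pos": [-0.009,0.0033,0.022],"angular": [0,0,0]},
    {"delta_pos": [-0.009,0.0033,0.023],"angular": [0,0,0]},
    {"delta_pos": [0,0,0],"angular": [0,0,0]},
  ],
)

```text
time_s: 2.97
ee_pos: [0.6428, -0.012, 0.2425]
tool_rot: [179.9, -0.3, -169.7]
ft_force: [-1.5, -0.9, -0.7]
finger_gap: 0.0852
```

Emit:
play_rows(
  steps=[
    {"delta_pos": [0,0,0],"angular": [0,0,0]},
    {"delta_pos": [0,0,0],"angular": [0,0,0]},
    {"delta_pos": [0,0,0],"angular": [0,0,0]},
    {"delta_pos": [0,0,0],"angular": [0,0,0]},
    {"delta_pos": [0,0,0],"angular": [0,0,0]},
    {"delta_pos": [0,0,0],"angular": [0,0,0]},
    {"delta_pos": [0,0,0],"angular": [0,0,0]},
    {"delta_pos": [0,0,0],"angular": [0,0,0]},
  ],
  hand=255,
  squeeze=50,
)

```text
time_s: 3.63
ee_pos: [0.6467, -0.0281, 0.2521]
tool_rot: [-178.8, 0.6, -170.5]
ft_force: [9.9, -61.5, 34.8]
finger_gap: 0.029
```

Run:
```python
from h import *
s=read_state();print(s)
snap('wrist','wrist2')
```

```text
{'time_s': 3.6333, 'q': array([ 0.78769596, 46.06097588, -3.99065092, 66.81038821,  4.35522562,
       66.54849045, 95.84375103]), 'qd': array([ 0.0054791 , -0.05495608,  0.05220631,  0.03171794, -0.04692484,
       -0.07997988,  0.00592918]), 'joint_torque': array([-3.97098148e+01, -7.55873537e+01, -2.94239759e+01, -1.33872968e+01,
       -1.71974230e+01,  1.81643978e+00, -1.35020830e-02]), 'ee_pos': array([ 0.64669098, -0.0281033 ,  0.25214207]), 'tool_rot': array([-178.79407822,    0.5550938 , -170.47315998]), 'ft_force': array([  9.92676195, -61.45396425,  34.78241216]), 'ft_torque': array([-13.41423903,  -2.15925236,  -0.10061105]), 'finger_gap': 0.02903612436842675}
```

View pics/wrist2.png

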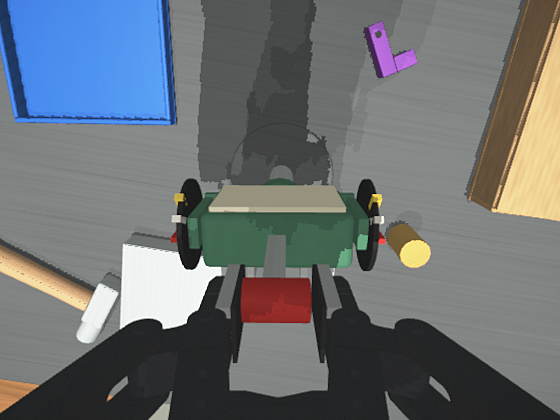

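Emit:
play_rows(
  steps=[
    {"delta_pos": [-0.001,-0.007,-0.003],"angular": [0,0,0]},
    {"delta_pos": [0,-0.006,-0.003],"angular": [0,0,0]},
    {"delta_pos": [0,0,0],"angular": [0,0,0]},
    {"delta_pos": [0,0,0],"angular": [0,0,0]},
  ],
)

```text
time_s: 4.02
ee_pos: [0.6465, -0.0299, 0.2526]
tool_rot: [-179.8, -0.1, -170.0]
ft_force: [3.0, -11.1, -16.5]
finger_gap: 0.0288
```

Run:
```python
from h import *
c=camera_info('wrist'); snap('wrist','wrist3'); print(c['xyz'].tolist(),c['orientation'].tolist())
s=read_state();print(s['ee_pos'],s['tool_rot'],s['ft_force'])
im=cv2.imread('pics/wrist3.png')
cv2.imwrite('pics/c5.png',cv2.resize(im[110:290,150:420],(0,0),fx=2.9,fy=2.9,interpolation=2))
```

```text
[0.5696692510096927, -0.0438442578402386, 0.3959828182966871] [162.8043548090274, 0.20489741953254084, 100.09145620141446]
[ 0.64648528 -0.0298787   0.25261053] [-1.79803700e+02 -6.64921326e-02 -1.69981553e+02] [  2.44075502 -11.07361249 -17.68637033]
```

View pics/c5.png

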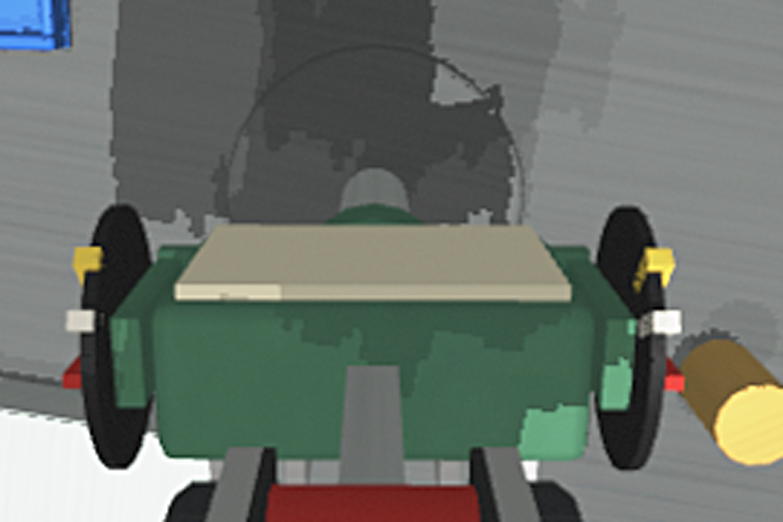

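Run:
```python
from h import *
c=dict(intrinsics=camera_info('wrist')['intrinsics'],xyz=[0.5696692510096927, -0.0438442578402386, 0.3959828182966871],orientation=[162.8043548090274, 0.20489741953254084, 100.09145620141446])
f=lambda x,y:(150+x/2.9,110+y/2.9)
a,b=onz(c,*f(115,337),.17),onz(c,*f(633,337),.17);d=b-a
print(a,b,(a+b)/2,np.linalg.norm(d),'yaw',np.degrees(np.arctan2(-d[0],d[1])))
for z in (.0,.012):
  pts=np.array([onz(c,*f(*q),z)[:2] for q in [(228,180),(522,180),(375,45),(262,95),(490,92)]])
  A=np.c_[2*pts,np.ones(5)];s=np.linalg.lstsq(A,(pts**2).sum(1),rcond=None)[0];print(s[:2],np.sqrt(s[2]+s[:2]@s[:2]))
```

```text
[ 0.65751543 -0.08865784  0.17      ] [0.63662897 0.02785955 0.17      ] [ 0.6470722  -0.03039914  0.17      ] 0.11837459823415739 yaw 10.162687240796139
[ 0.64823873 -0.02970629] 0.05670997400936659
[ 0.64585774 -0.03013473] 0.054991415383415405
```

Emit:
play_rows(
  steps=[
    {"delta_pos": [0,0,0.001],"angular": [0,0,3]},
    {"delta_pos": [0,0,0],"angular": [0,0,5]},
    {"delta_pos": [0,0,0],"angular": [0,0,5]},
    {"delta_pos": [0,0,0],"angular": [0,0,5]},
    {"delta_pos": [0,0,0],"angular": [0,0,5]},
    {"delta_pos": [0,0,0],"angular": [0,0,5]},
    {"delta_pos": [0,0,0],"angular": [0,0,5]},
    {"delta_pos": [0,0,0],"angular": [0,0,5]},
    {"delta_pos": [0,0,0],"angular": [0,0,5]},
    {"delta_pos": [0,0,0],"angular": [0,0,5]},
    {"delta_pos": [0,0,0],"angular": [0,0,5]},
    {"delta_pos": [0,0,0],"angular": [0,0,5]},
    {"delta_pos": [0,0,0],"angular": [0,0,5]},
    {"delta_pos": [0,0,0],"angular": [0,0,5]},
    {"delta_pos": [0,0,0],"angular": [0,0,5]},
    {"delta_pos": [0,0,0],"angular": [0,0,4]},
    {"delta_pos": [0,0,0],"angular": [0,0,0]},
    {"delta_pos": [0,0,0],"angular": [0,0,0]},
  ],
)

```text
time_s: 5.57
ee_pos: [0.6476, -0.0271, 0.2526]
tool_rot: [179.8, 0.1, 113.1]
ft_force: [7.6, -0.7, -10.1]
finger_gap: 0.029
```

Emit:
play_rows(
  steps=[
    {"delta_pos": [0.0138,0,0.001],"angular": [0,0,0]},
    {"delta_pos": [0.0135,0,0.003],"angular": [0,0,0]},
    {"delta_pos": [0.013,0,0.005],"angular": [0,0,0]},
    {"delta_pos": [0.012,0,0.0067],"angular": [0,0,0]},
    {"delta_pos": [0.011,0,0.0084],"angular": [0,0,0]},
    {"delta_pos": [0.0096,0,0.01],"angular": [0,0,0]},
    {"delta_pos": [0,0,0],"angular": [0,0,0]},
    {"delta_pos": [0,0,0],"angular": [0,0,0]},
    {"delta_pos": [0,0,0],"angular": [0,0,0]},
  ],
)

```text
time_s: 6.32
ee_pos: [0.6186, 0.0409, 0.2193]
tool_rot: [179.8, -0.1, 113.2]
ft_force: [-3.9, 9.1, 9.5]
finger_gap: 0.029
```

Run:
```python
from h import *
c=camera_info('wrist'); snap('wrist','wrist4'); print(c['xyz'].tolist(),c['orientation'].tolist())
snap('side','side4'); snap('top','top4')
im=cv2.imread('pics/side4.png')
cv2.imwrite('pics/c6.png',cv2.resize(im[180:290,310:420],(0,0),fx=5,fy=5,interpolation=2))
```

```text
[0.5864209632792071, 0.10936093995794445, 0.3627047680569409] [162.75081893331736, -0.07118576984731874, 23.29016711775303]
```

View pics/wrist4.png

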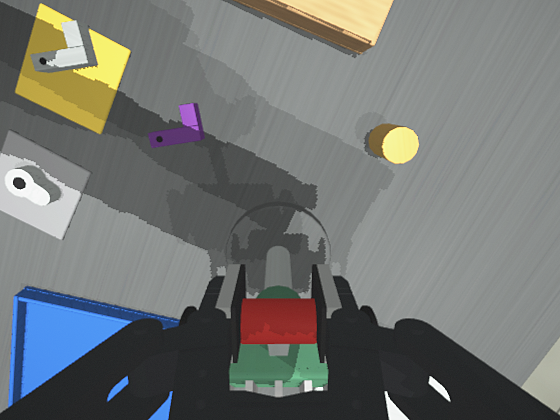

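View pics/c6.png

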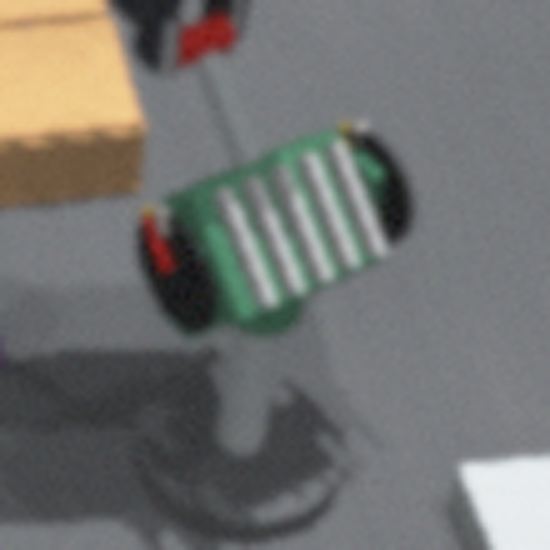

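Emit:
play_rows(
  steps=[
    {"delta_pos": [0,0,0],"angular": [0,0,0]},
    {"delta_pos": [0,0,0],"angular": [0,0,0]},
    {"delta_pos": [0,0,0],"angular": [0,0,0]},
    {"delta_pos": [0,0,0],"angular": [0,0,0]},
    {"delta_pos": [0,0,-0.005],"angular": [0,0,0]},
    {"delta_pos": [0,0,-0.01],"angular": [0,0,0]},
    {"delta_pos": [0,0,-0.03],"angular": [0,0,0]},
    {"delta_pos": [0.01,0,-0.035],"angular": [0,0,0]},
    {"delta_pos": [0.03,0,-0.035],"angular": [0,0,0]},
    {"delta_pos": [0.035,0,-0.02],"angular": [0,0,0]},
    {"delta_pos": [0.03,0,-0.01],"angular": [0,0,0]},
    {"delta_pos": [0,0,0],"angular": [0,0,0]},
    {"delta_pos": [0,0,0],"angular": [0,0,0]},
    {"delta_pos": [0,0,0],"angular": [0,0,0]},
  ],
  hand=0,
)

```text
time_s: 7.63
ee_pos: [0.5782, 0.1332, 0.3593]
tool_rot: [180.0, 0.0, 113.1]
ft_force: [0.9, -0.2, 0.4]
finger_gap: 0.0851
```

Run:
```python
from h import *
s=read_state(); print(s['ee_pos'],s['q'].round(0))
c=camera_info('wrist'); W=snap('wrist','wrist5'); print(c['xyz'].tolist(),c['orientation'].tolist())
S=snap('side','side5'); T=snap('top','top5')
cs,ct=camera_info('side'),camera_info('top')
cv2.imwrite('pics/c7.png',cv2.cvtColor(np.hstack([cv2.resize(S[180:280,310:410],(0,0),fx=4,fy=4,interpolation=2),cv2.resize(T[120:220,260:360],(0,0),fx=4,fy=4,interpolation=2)]),cv2.COLOR_RGB2BGR))
b=lambda l:max(l,key=lambda a:a[1][4])
a1=b(cents(S,(0,150,100),(6,255,255),20,(330,170,400,230))[0]);a2=b(cents(T,(0,150,100),(6,255,255),8,(270,130,340,185))[0])
print(a1,a2,tri(cs,a1[0],ct,a2[0]))
w=cents(W,(0,150,80),(6,255,255),80)[0];print(w)
if w: print(tri(cs,a1[0],c,b(w)[0]),tri(ct,a2[0],c,b(w)[0]))
```

```text
[0.57823091 0.13321033 0.35933963] [-24.  38.  19.  67. -12.  78.  17.]
[0.5463645094103299, 0.20211634616227284, 0.5025708684329182] [162.62129435396503, 0.07321827407465364, 23.210616421545947]
(array([350.1, 186.8]), [344, 183, 13, 9, 68]) (array([289.3, 157.3]), [286, 153, 8, 10, 49]) (array([0.62261953, 0.03262309, 0.23798644]), np.float64(0.0015251531508623025))
[(array([279.1, 327.9]), [262, 317, 36, 22, 739])]
(array([0.6214564 , 0.03209841, 0.2381151 ]), np.float64(0.003604273013016358)) (array([0.62053932, 0.03271165, 0.23866573]), np.float64(0.0021228068594175767))
```

View pics/c7.png

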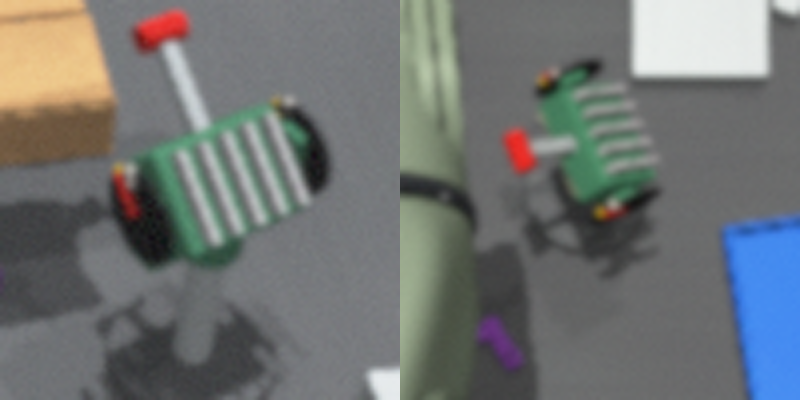

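View pics/wrist5.png

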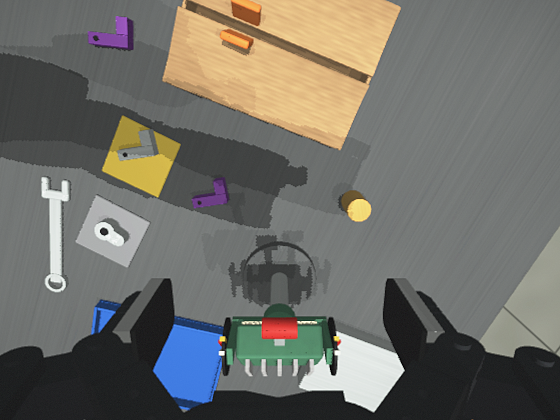

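Run:
```python
from h import *
im=cv2.imread('pics/wrist5.png')
cv2.imwrite('pics/c8.png',cv2.resize(im[305:385,210:350],(0,0),fx=5.5,fy=5.5,interpolation=2))
im=cv2.imread('pics/side5.png')
cv2.imwrite('pics/c9.png',cv2.resize(im[210:250,330:400],(0,0),fx=10,fy=10,interpolation=2))
```

```text
(no output)
```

View pics/c8.png

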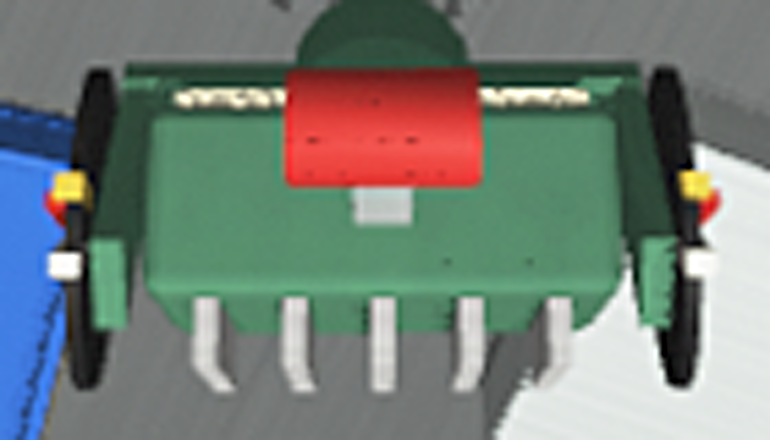

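View pics/c9.png

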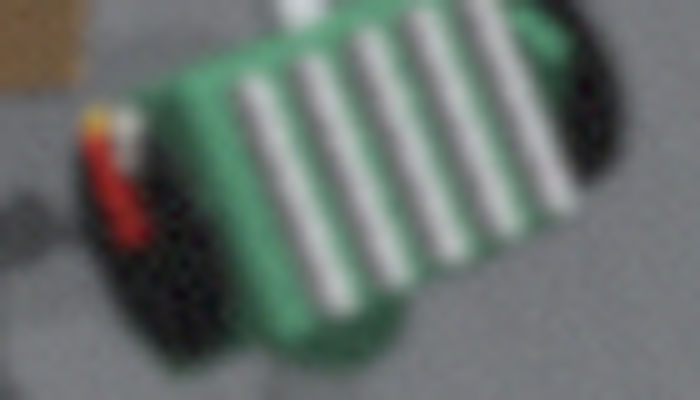

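Emit:
play_rows(
  steps=[
    {"delta_pos": [-0.03,0,0.01],"angular": [0,0,0]},
    {"delta_pos": [-0.03,0,0.01],"angular": [0,0,0]},
    {"delta_pos": [-0.03,0,0.015],"angular": [0,0,0]},
    {"delta_pos": [-0.02,0.0007,0.015],"angular": [0,0,0]},
    {"delta_pos": [0,0,0.03],"angular": [0,0,0]},
    {"delta_pos": [0,0,0.03],"angular": [0,0,0]},
    {"delta_pos": [0,0,0.02],"angular": [0,0,0]},
    {"delta_pos": [0,0,0.01],"angular": [0,0,0]},
    {"delta_pos": [0,0,0],"angular": [0,0,0]},
    {"delta_pos": [0,0,0],"angular": [0,0,0]},
    {"delta_pos": [0,0,0],"angular": [0,0,0]},
  ],
)

```text
time_s: 8.7
ee_pos: [0.6227, 0.0326, 0.2202]
tool_rot: [179.9, 0.0, 113.1]
ft_force: [-0.1, 0.8, 0.5]
finger_gap: 0.0857
```

Emit:
play_rows(
  steps=[
    {"delta_pos": [0,0,0],"angular": [0,0,0]},
    {"delta_pos": [0,0,0],"angular": [0,0,0]},
    {"delta_pos": [0,0,0],"angular": [0,0,0]},
    {"delta_pos": [0,0,0],"angular": [0,0,0]},
    {"delta_pos": [0,0,0],"angular": [0,0,0]},
    {"delta_pos": [0,0,0],"angular": [0,0,0]},
  ],
  hand=255,
  squeeze=60,
)

```text
time_s: 9.2
ee_pos: [0.6221, 0.033, 0.2191]
tool_rot: [180.0, -0.0, 113.2]
ft_force: [-2.0, 1.0, 4.5]
finger_gap: 0.0292
```

Emit:
play_rows(
  steps=[
    {"delta_pos": [0.004,0,0.003],"angular": [0,0,0]},
    {"delta_pos": [0.0035,0,0.003],"angular": [0,0,0]},
    {"delta_pos": [0,0,0],"angular": [0,0,0]},
    {"delta_pos": [0,0,0],"angular": [0,0,0]},
    {"delta_pos": [0,0,0],"angular": [0,0,0]},
  ],
)

```text
time_s: 9.62
ee_pos: [0.6195, 0.0387, 0.2127]
tool_rot: [180.0, 0.1, 113.1]
ft_force: [3.0, -5.2, -0.3]
finger_gap: 0.029
```

Emit:
play_rows(
  steps=[
    {"delta_pos": [0,0,0],"angular": [0,0,0]},
    {"delta_pos": [0,0,0],"angular": [0,0,0]},
    {"delta_pos": [0,0,0],"angular": [0,0,0]},
    {"delta_pos": [0,0,0],"angular": [0,0,0]},
    {"delta_pos": [0,0,-0.005],"angular": [0,0,0]},
    {"delta_pos": [0,0,-0.015],"angular": [0,0,0]},
    {"delta_pos": [0,0,-0.03],"angular": [0,0,0]},
    {"delta_pos": [0.01,0,-0.035],"angular": [0,0,0]},
    {"delta_pos": [0.03,0,-0.035],"angular": [0,0,0]},
    {"delta_pos": [0.035,0,-0.02],"angular": [0,0,0]},
    {"delta_pos": [0.03,0,-0.01],"angular": [0,0,0]},
    {"delta_pos": [0,0,0],"angular": [0,0,0]},
    {"delta_pos": [0,0,0],"angular": [0,0,0]},
    {"delta_pos": [0,0,0],"angular": [0,0,0]},
  ],
  hand=0,
)

```text
time_s: 10.78
ee_pos: [0.579, 0.1332, 0.3595]
tool_rot: [-180.0, 0.0, 113.1]
ft_force: [-0.2, -1.0, 0.4]
finger_gap: 0.0855
```

```bash
cat > meas.py <<'E'
from h import *
import sys
n=sys.argv[1]
c=camera_info('wrist'); W=snap('wrist','w'+n); s=read_state(); print(s['ee_pos'],c['xyz'].tolist(),c['orientation'].tolist())
S=snap('side','s'+n); T=snap('top','t'+n)
cs,ct=camera_info('side'),camera_info('top')
b=lambda l:max(l,key=lambda a:a[1][4])
a1=b(cents(S,(0,150,100),(6,255,255),20,(330,170,400,270))[0]);a2=b(cents(T,(0,150,100),(6,255,255),8,(270,130,340,195))[0])
w=cents(W,(0,150,80),(6,255,255),80)[0]
A=np.array([.6465,-.030,.17])
L=[tri(cs,a1[0],ct,a2[0])]
if w: L+=[tri(cs,a1[0],c,b(w)[0]),tri(ct,a2[0],c,b(w)[0])]
for P,e in L:
    d=P-A; print(P.round(4),round(e,4),'tilt',np.degrees(np.arctan2(np.hypot(d[0],d[1]),d[2]-.0025)).round(1),'yaw',np.degrees(np.arctan2(-d[1],-d[0])).round(1))
if w:
    u,v=b(w)[0].astype(int); u0,v0=max(u-80,0),max(v-30,0)
    cv2.imwrite(f'pics/z{n}.png',cv2.cvtColor(cv2.resize(W[v0:v0+90,u0:u0+160],(0,0),fx=5,fy=5,interpolation=2),cv2.COLOR_RGB2BGR))
E
python3 meas.py 6
```

```text
[0.57913076 0.13277888 0.35932449] [0.5471739996008057, 0.20214926699973676, 0.5028053211999948] [162.6319199454554, 0.09360463083297965, 23.21772731267831]
[0.6201 0.0371 0.2317] 0.0012 tilt 50.6 yaw -68.5
[0.6191 0.0372 0.2313] 0.0033 tilt 51.0 yaw -67.8
[0.6186 0.0372 0.2309] 0.0021 tilt 51.3 yaw -67.4
```

View pics/z6.png

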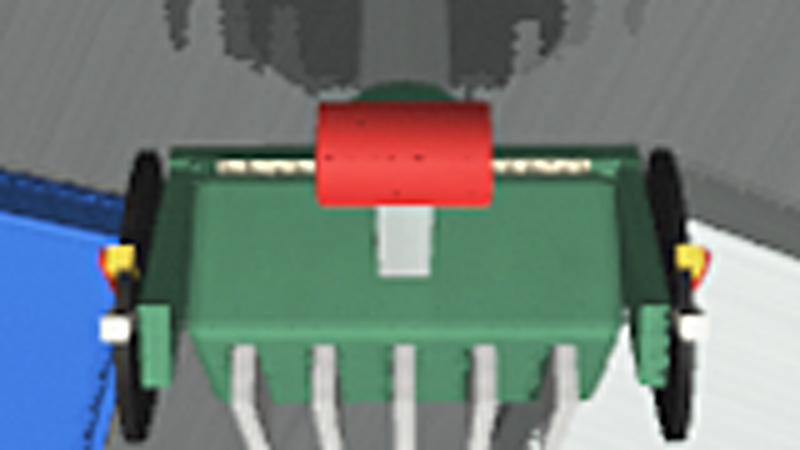

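Run:
```python
from h import *
c=dict(intrinsics=camera_info('wrist')['intrinsics'],xyz=[0.5471739996008057, 0.20214926699973676, 0.5028053211999948],orientation=[162.6319199454554, 0.09360463083297965, 23.21772731267831])
L=lambda n:cv2.cvtColor(cv2.imread(f'pics/{n}.png'),cv2.COLOR_BGR2RGB)
for n,roi in [('w6',None),('side0',(260,160,310,200)),('top0',(205,195,240,225))]:
    print(n,cents(L(n),(7,200,120),(14,255,255),6,roi)[0])
im=cv2.imread('pics/w6.png'); cv2.imwrite('pics/c10.png',cv2.resize(im[0:170,150:420],(0,0),fx=2.9,fy=2.9,interpolation=2))
im=cv2.imread('pics/top0.png'); cv2.imwrite('pics/c11.png',cv2.resize(im[195:225,205:240],(0,0),fx=16,fy=16,interpolation=2))
```

```text
w6 []
side0 [(array([281.9, 179.1]), [280, 178, 5, 4, 15]), (array([283.2, 185.6]), [281, 184, 5, 4, 10])]
top0 [(array([217.2, 209.9]), [217, 207, 2, 6, 8]), (array([225.1, 210. ]), [224, 208, 3, 5, 13])]
```

View pics/c10.png

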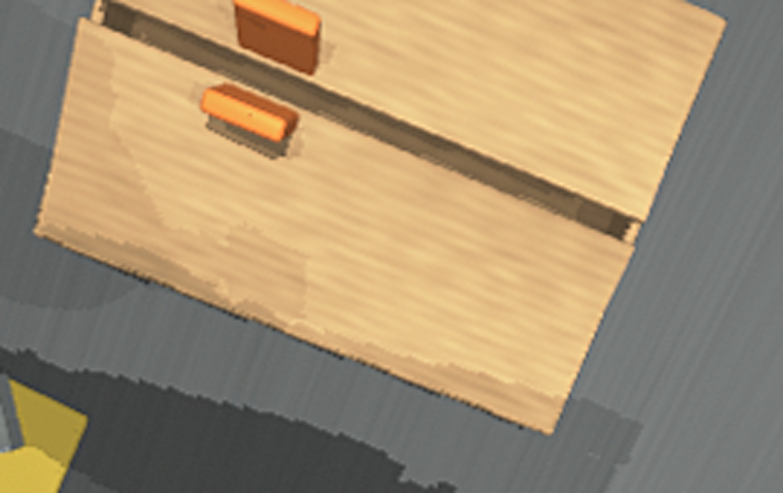

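View pics/c11.png

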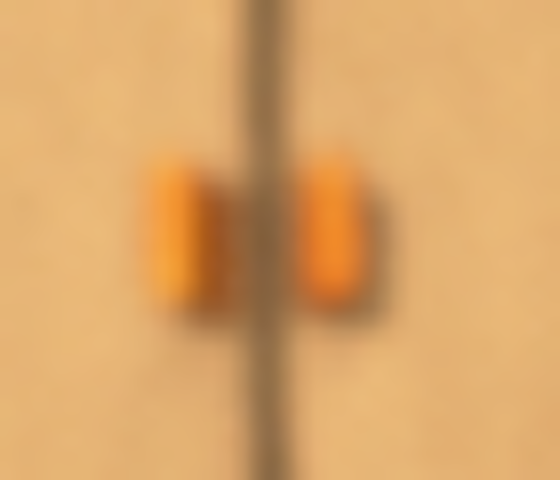

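Run:
```python
from h import *
c=dict(intrinsics=camera_info('wrist')['intrinsics'],xyz=[0.5471739996008057, 0.20214926699973676, 0.5028053211999948],orientation=[162.6319199454554, 0.09360463083297965, 23.21772731267831])
f=lambda x,y:(150+x/2.9,y/2.9)
for n,q,z in [('tabR a',(203,97),.091),('tabR b',(288,132),.091),('tabL a',(237,2),.091),('tabL b',(320,20),.091),('h0',(40,233),.052),('h1',(550,432),.052),('fR0',(83,18),.055),('fR1',(633,243),.055),('fL1',(643,220),.055),('hL1',(724,22),.052)]:
    print(n,onz(c,*f(*q),z).round(4))
ct,cs=camera_info('top'),camera_info('side')
# crop c11: left tab top face centre ~(170,235), right ~(333,235)
for n,q in [('L',(172,237)),('R',(333,237))]: print(n,onz(ct,205+q[0]/16,195+q[1]/16,.091).round(4))
```

```text
tabR a [0.465  0.2394 0.091 ]
tabR b [0.4971 0.2407 0.091 ]
tabL a [0.4654 0.2722 0.091 ]
tabL b [0.4941 0.2784 0.091 ]
h0 [0.414  0.1701 0.052 ]
h1 [0.6389 0.1797 0.052 ]
fR0 [0.4064 0.2502 0.055 ]
fR1 [0.6357 0.2609 0.055 ]
fL1 [0.6354 0.2702 0.055 ]
hL1 [0.6315 0.3459 0.052 ]
L [0.4824 0.2725 0.091 ]
R [0.4825 0.2392 0.091 ]
```

```bash
cat >> h.py <<'E'
C=np.array([.522,.255]);CY=2.5
def tab(side,phi,off=.017):
    a=np.radians(22.2+phi); v=np.array([-.040,side*(.083-.082*np.cos(a))]); t=np.radians(CY)
    p=C+np.array([[np.cos(t),-np.sin(t)],[np.sin(t),np.cos(t)]])@v
    return np.array([p[0],p[1],.05+.082*np.sin(a)-off])
E
python3 - <<'E'
from h import *
t=tab(1,11); print(t)
plan([((t[0],t[1],.20),92.5,6),(t,92.5,4)])
plan([(tab(1,p),92.5,1) for p in range(20,126,9)],p=t,r=92.5)
E
```

```text
[0.48141059 0.26762686 0.07790018]
-> [0.481 0.268 0.2  ] [180.    0.   92.5] 6
  {"delta_pos":[0.0271, -0.0062, 0.0265],"angular":[-0.01, 0.0, 3.43]}
  {"delta_pos":[0.0267, -0.0077, 0.0265],"angular":[0.0, 0.01, 3.43]}
  {"delta_pos":[0.0261, -0.0094, 0.0266],"angular":[-0.01, 0.0, 3.43]}
  {"delta_pos":[0.0256, -0.0109, 0.0265],"angular":[0.0, 0.01, 3.43]}
  {"delta_pos":[0.0248, -0.0124, 0.0265],"angular":[-0.01, 0.0, 3.42]}
  {"delta_pos":[0.0241, -0.0139, 0.0266],"angular":[-0.01, 0.01, 3.43]}
-> [0.481 0.268 0.078] [180.    0.   92.5] 4
  {"delta_pos":[0.0, 0.0, 0.0305],"angular":[0.0, 0.0, 0.0]}
  {"delta_pos":[0.0, 0.0, 0.0305],"angular":[0.0, 0.0, 0.0]}
  {"delta_pos":[0.0, 0.0, 0.0305],"angular":[0.0, 0.0, 0.0]}
  {"delta_pos":[0.0, 0.0, 0.0306],"angular":[0.0, 0.0, 0.0]}
-> [0.481 0.275 0.088] [180.    0.   92.5] 1
  {"delta_pos":[0.0079, 0.0, -0.0102],"angular":[0.0, 0.0, 0.0]}
-> [0.481 0.285 0.097] [180.    0.   92.5] 1
  {"delta_pos":[0.0093, 0.0, -0.0088],"angular":[0.0, 0.0, 0.0]}
-> [0.48  0.295 0.104] [180.    0.   92.5] 1
  {"delta_pos":[0.0107, 0.0, -0.0073],"an
[... 307 characters left out ...]
0128, 0.0, -0.0016],"angular":[0.0, 0.0, 0.0]}
-> [0.478 0.345 0.115] [180.    0.   92.5] 1
  {"delta_pos":[0.0129, 0.0, 0.0004],"angular":[0.0, 0.0, 0.0]}
-> [0.477 0.358 0.112] [180.    0.   92.5] 1
  {"delta_pos":[0.0126, 0.0, 0.0024],"angular":[0.0, 0.0, 0.0]}
-> [0.477 0.37  0.108] [180.    0.   92.5] 1
  {"delta_pos":[0.0121, 0.0, 0.0043],"angular":[0.0, 0.0, 0.0]}
-> [0.476 0.381 0.102] [180.    0.   92.5] 1
  {"delta_pos":[0.0113, 0.0, 0.0062],"angular":[0.0, 0.0, 0.0]}
-> [0.476 0.391 0.094] [180.    0.   92.5] 1
  {"delta_pos":[0.0102, 0.0, 0.0079],"angular":[0.0, 0.0, 0.0]}
-> [0.476 0.4   0.084] [180.    0.   92.5] 1
  {"delta_pos":[0.0088, 0.0, 0.0093],"angular":[0.0, 0.0, 0.0]}
```

Emit:
play_rows(
  steps=[
    {"delta_pos": [0.027,-0.006,0.0265],"angular": [0,0,3.4]},
    {"delta_pos": [0.0265,-0.008,0.0265],"angular": [0,0,3.4]},
    {"delta_pos": [0.026,-0.0095,0.0265],"angular": [0,0,3.4]},
    {"delta_pos": [0.0255,-0.011,0.0265],"angular": [0,0,3.4]},
    {"delta_pos": [0.025,-0.0125,0.0265],"angular": [0,0,3.5]},
    {"delta_pos": [0.024,-0.014,0.0265],"angular": [0,0,3.5]},
    {"delta_pos": [0,0,0],"angular": [0,0,0]},
    {"delta_pos": [0,0,0],"angular": [0,0,0]},
    {"delta_pos": [0,0,0.03],"angular": [0,0,0]},
    {"delta_pos": [0,0,0.03],"angular": [0,0,0]},
    {"delta_pos": [0,0,0.03],"angular": [0,0,0]},
    {"delta_pos": [0,0,0.028],"angular": [0,0,0]},
    {"delta_pos": [0,0,0],"angular": [0,0,0]},
    {"delta_pos": [0,0,0],"angular": [0,0,0]},
    {"delta_pos": [0,0,0],"angular": [0,0,0]},
  ],
)

```text
time_s: 12.18
ee_pos: [0.4818, 0.2676, 0.0842]
tool_rot: [179.9, -0.0, 92.5]
ft_force: [0.5, -0.2, 0.4]
finger_gap: 0.0855
```

Run:
```python
from h import *
print(read_state()['ee_pos'],tab(1,11)); snap('wrist','wrist7')
```

```text
[0.48178496 0.26758358 0.08424529] [0.48141059 0.26762686 0.07790018]
```

View pics/wrist7.png

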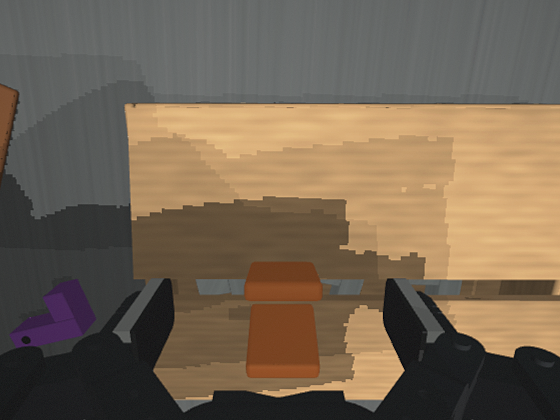

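Run:
```python
from h import *
c=camera_info('wrist'); s=read_state(); p=s['ee_pos']; r=R.from_euler('xyz',s['tool_rot'],degrees=True)
for z in (0,-.01,-.019):
  for x in (-.011,0,.011): print(z,x,proj(c,p+r.apply([x,0,z])).round(0))
for q,z in [((283,265),.104),((283,284),.104),((283,300),.07),((283,305),.104),((283,322),.104)]: print(q,onz(c,*q,z).round(4))
```

```text
0 -0.011 [283. 301.]
0 0 [283. 279.]
0 0.011 [283. 256.]
-0.01 -0.011 [283. 314.]
-0.01 0 [283. 290.]
-0.01 0.011 [283. 266.]
-0.019 -0.011 [283. 326.]
-0.019 0 [283. 302.]
-0.019 0.011 [283. 277.]
(283, 265) [0.4807 0.284  0.104 ]
(283, 284) [0.4811 0.2761 0.104 ]
(283, 300) [0.483 0.249 0.07 ]
(283, 305) [0.4816 0.2669 0.104 ]
(283, 322) [0.482  0.2593 0.104 ]
```

Run:
```python
from h import *
im=cv2.imread('pics/wrist7.png'); cv2.imwrite('pics/c12.png',cv2.convertScaleAbs(cv2.resize(im[240:400,200:370],(0,0),fx=3.6,fy=3.6,interpolation=2),alpha=1.6))
```

```text
(no output)
```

View pics/c12.png

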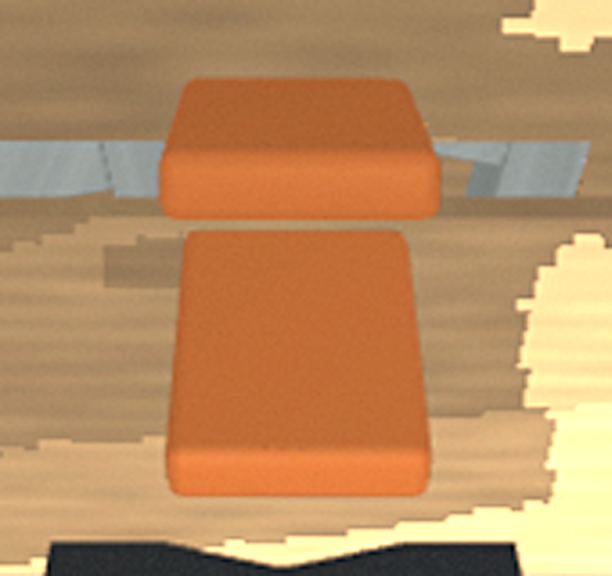

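Emit:
play_rows(
  steps=[
    {"delta_pos": [0.003,0,0.004],"angular": [0,0,0]},
    {"delta_pos": [0,0,0],"angular": [0,0,0]},
    {"delta_pos": [0,0,0],"angular": [0,0,0]},
  ],
)

```text
time_s: 12.48
ee_pos: [0.4805, 0.2713, 0.0789]
tool_rot: [180.0, -0.0, 92.6]
ft_force: [-0.0, -0.5, -0.4]
finger_gap: 0.0856
```

Emit:
play_rows(
  steps=[
    {"delta_pos": [0,0,0],"angular": [0,0,0]},
    {"delta_pos": [0,0,0],"angular": [0,0,0]},
    {"delta_pos": [0,0,0],"angular": [0,0,0]},
    {"delta_pos": [0,0,0],"angular": [0,0,0]},
    {"delta_pos": [0,0,0],"angular": [0,0,0]},
    {"delta_pos": [0,0,0],"angular": [0,0,0]},
  ],
  hand=255,
  squeeze=40,
)

```text
time_s: 12.98
ee_pos: [0.4831, 0.271, 0.0791]
tool_rot: [179.7, -0.0, 92.5]
ft_force: [15.8, 0.8, 0.0]
finger_gap: 0.0292
```

Emit:
play_rows(
  steps=[
    {"delta_pos": [0.004,0.0025,-0.005],"angular": [0,0,0]},
    {"delta_pos": [0.008,0,-0.01],"angular": [0,0,0]},
    {"delta_pos": [0.0095,0,-0.009],"angular": [0,0,0]},
    {"delta_pos": [0.0107,0,-0.0073],"angular": [0,0,0]},
    {"delta_pos": [0.0116,0,-0.0055],"angular": [0,0,0]},
    {"delta_pos": [0.0123,0,-0.0036],"angular": [0,0,0]},
    {"delta_pos": [0.0128,0,-0.0016],"angular": [0,0,0]},
    {"delta_pos": [0.0129,0,0.0004],"angular": [0,0,0]},
    {"delta_pos": [0.0126,0,0.0024],"angular": [0,0,0]},
    {"delta_pos": [0.012,0,0.0043],"angular": [0,0,0]},
    {"delta_pos": [0.0113,0,0.0062],"angular": [0,0,0]},
    {"delta_pos": [0.0102,0,0.008],"angular": [0,0,0]},
    {"delta_pos": [0.0075,0,0.008],"angular": [0,0,0]},
    {"delta_pos": [0,0,0],"angular": [0,0,0]},
    {"delta_pos": [0,0,0],"angular": [0,0,0]},
    {"delta_pos": [0,0,0],"angular": [0,0,0]},
  ],
)

```text
time_s: 14.32
ee_pos: [0.4776, 0.4077, 0.0913]
tool_rot: [179.9, -0.1, 92.6]
ft_force: [5.8, 4.6, 5.6]
finger_gap: 0.0288
```

Run:
```python
from h import *
print(read_state()['ee_pos'],tab(1,122)); snap('wrist','wrist8'); snap('side','side8')
```

```text
[0.47761335 0.40768073 0.09126961] [0.47551666 0.40262016 0.08096653]
```

View pics/wrist8.png

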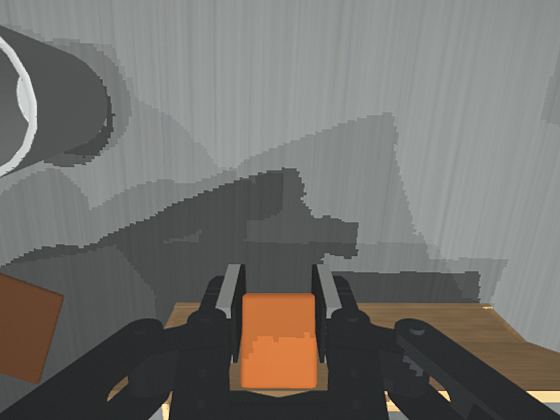

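View pics/side8.png

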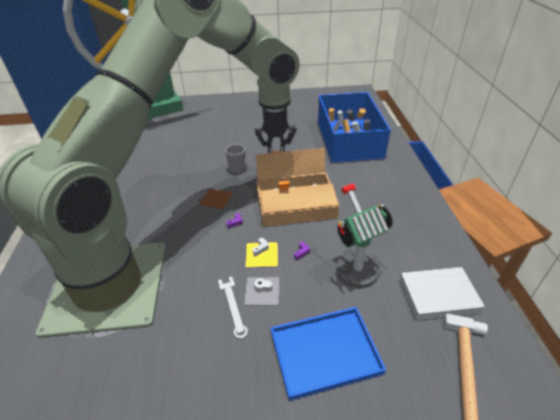

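Emit:
play_rows(
  steps=[
    {"delta_pos": [0,0,0],"angular": [0,0,0]},
    {"delta_pos": [0,0,0],"angular": [0,0,0]},
    {"delta_pos": [0,0,0],"angular": [0,0,0]},
    {"delta_pos": [0,0,0],"angular": [0,0,0]},
    {"delta_pos": [0.006,0,-0.004],"angular": [0,0,0]},
    {"delta_pos": [0.006,0,-0.02],"angular": [0,0,0]},
    {"delta_pos": [0.006,0,-0.03],"angular": [0,0,0]},
    {"delta_pos": [0,0,-0.04],"angular": [0,0,0]},
    {"delta_pos": [0,0,-0.04],"angular": [0,0,0]},
    {"delta_pos": [0,0,-0.03],"angular": [0,0,0]},
    {"delta_pos": [0,0,0],"angular": [0,0,0]},
    {"delta_pos": [0,0,0],"angular": [0,0,0]},
  ],
  hand=0,
)

```text
time_s: 15.42
ee_pos: [0.4762, 0.4249, 0.2567]
tool_rot: [179.9, -0.1, 92.6]
ft_force: [-0.1, -0.3, -0.0]
finger_gap: 0.0857
```

Run:
```python
from h import *
print(read_state()['ee_pos']); snap('top','top9'); snap('side','side9')
t=tab(-1,11); print(t)
plan([((t[0],t[1],.20),92.5,6)])
a,b=cv2.imread('pics/top9.png'),cv2.imread('pics/side9.png')
cv2.imwrite('pics/c13.png',np.hstack([cv2.resize(a[150:260,180:290],(400,400),interpolation=2),cv2.resize(b[140:240,240:340],(400,400),interpolation=2)]))
```

```text
[0.47624945 0.42491756 0.25668496]
[0.48266555 0.23888359 0.07790018]
-> [0.483 0.239 0.2  ] [180.    0.   92.5] 6
  {"delta_pos":[-0.0309, -0.0002, 0.0091],"angular":[-0.01, 0.01, 0.01]}
  {"delta_pos":[-0.031, -0.0002, 0.0091],"angular":[-0.01, 0.0, 0.01]}
  {"delta_pos":[-0.0309, -0.0002, 0.0091],"angular":[-0.02, 0.01, 0.01]}
  {"delta_pos":[-0.031, -0.0002, 0.009],"angular":[-0.01, 0.01, 0.01]}
  {"delta_pos":[-0.0309, -0.0002, 0.0091],"angular":[-0.01, 0.01, 0.01]}
  {"delta_pos":[-0.031, -0.0002, 0.0091],"angular":[-0.01, 0.0, 0.01]}
```

View pics/c13.png

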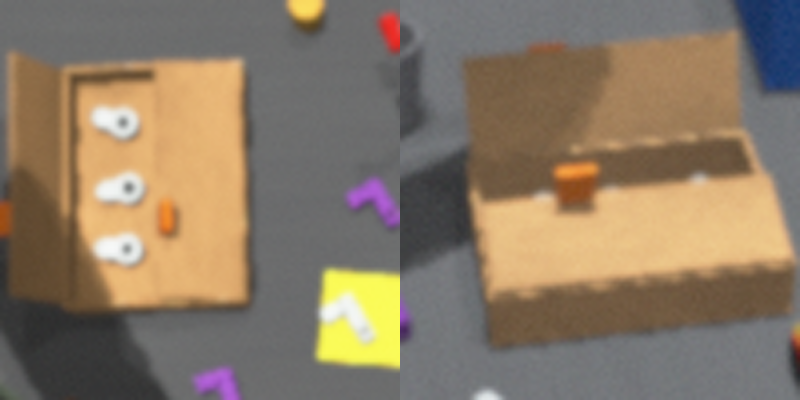

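Emit:
play_rows(
  steps=[
    {"delta_pos": [-0.031,0,0.009],"angular": [0,0,0]},
    {"delta_pos": [-0.031,0,0.009],"angular": [0,0,0]},
    {"delta_pos": [-0.031,0,0.009],"angular": [0,0,0]},
    {"delta_pos": [-0.031,0,0.009],"angular": [0,0,0]},
    {"delta_pos": [-0.031,0,0.009],"angular": [0,0,0]},
    {"delta_pos": [-0.031,0,0.009],"angular": [0,0,0]},
    {"delta_pos": [0,0,0],"angular": [0,0,0]},
    {"delta_pos": [0,0,0.03],"angular": [0,0,0]},
    {"delta_pos": [0,0,0.03],"angular": [0,0,0]},
    {"delta_pos": [0,0,0.03],"angular": [0,0,0]},
    {"delta_pos": [0,0,0.028],"angular": [0,0,0]},
    {"delta_pos": [0,0,0],"angular": [0,0,0]},
    {"delta_pos": [0,0,0],"angular": [0,0,0]},
    {"delta_pos": [0,0,0],"angular": [0,0,0]},
  ],
)

```text
time_s: 16.68
ee_pos: [0.4847, 0.2385, 0.0843]
tool_rot: [180.0, 0.0, 92.5]
ft_force: [-0.4, 0.3, 0.4]
finger_gap: 0.0852
```

Run:
```python
from h import *
c=camera_info('wrist'); s=read_state(); p=s['ee_pos'];print(p); r=R.from_euler('xyz',s['tool_rot'],degrees=True); im=snap('wrist','wrist10')
print(proj(c,p+r.apply([0,0,-.019])),proj(c,p+r.apply([0,0,0])))
for v in range(270,320,8): print(v,onz(c,283,v,.105).round(4))
cv2.imwrite('pics/c14.png',cv2.cvtColor(cv2.resize(im[190:400,130:430],(0,0),fx=2.6,fy=2.6,interpolation=2),cv2.COLOR_RGB2BGR))
```

```text
[0.48474835 0.23853729 0.0842505 ]
[283.32433183 302.13558381] [282.79280075 279.2048128 ]
270 [0.4839 0.2532 0.105 ]
278 [0.484  0.2499 0.105 ]
286 [0.4842 0.2465 0.105 ]
294 [0.4844 0.2431 0.105 ]
302 [0.4845 0.2396 0.105 ]
310 [0.4847 0.2361 0.105 ]
318 [0.4849 0.2326 0.105 ]
```

View pics/c14.png

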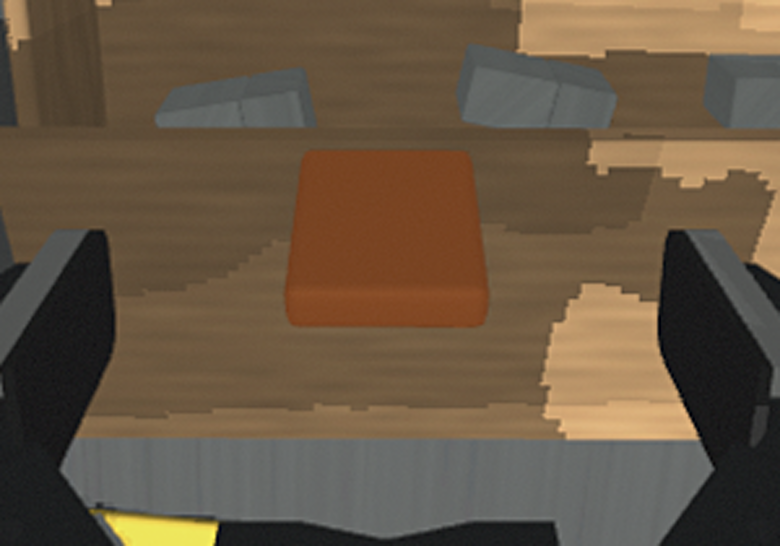

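Emit:
play_rows(
  steps=[
    {"delta_pos": [0,-0.001,0.004],"angular": [0,0,0]},
    {"delta_pos": [0,0,0],"angular": [0,0,0]},
  ],
)

```text
time_s: 16.9
ee_pos: [0.4834, 0.2387, 0.0796]
tool_rot: [180.0, -0.0, 92.6]
ft_force: [-0.8, -0.4, 0.7]
finger_gap: 0.0856
```

Emit:
play_rows(
  steps=[
    {"delta_pos": [0,0,0],"angular": [0,0,0]},
    {"delta_pos": [0,0,0],"angular": [0,0,0]},
    {"delta_pos": [0,0,0],"angular": [0,0,0]},
    {"delta_pos": [0,0,0],"angular": [0,0,0]},
    {"delta_pos": [0,0,0],"angular": [0,0,0]},
    {"delta_pos": [0,0,0],"angular": [0,0,0]},
  ],
  hand=255,
)

```text
time_s: 17.4
ee_pos: [0.4846, 0.2386, 0.0796]
tool_rot: [179.8, -0.0, 92.5]
ft_force: [6.8, 2.0, 0.5]
finger_gap: 0.0291
```

Emit:
play_rows(
  steps=[
    {"delta_pos": [-0.004,0,-0.005],"angular": [0,0,0]},
    {"delta_pos": [-0.008,0,-0.01],"angular": [0,0,0]},
    {"delta_pos": [-0.0095,0,-0.009],"angular": [0,0,0]},
    {"delta_pos": [-0.0107,0,-0.0073],"angular": [0,0,0]},
    {"delta_pos": [-0.0116,0,-0.0055],"angular": [0,0,0]},
    {"delta_pos": [-0.0123,0,-0.0036],"angular": [0,0,0]},
    {"delta_pos": [-0.0128,0,-0.0016],"angular": [0,0,0]},
    {"delta_pos": [-0.0129,0,0.0004],"angular": [0,0,0]},
    {"delta_pos": [-0.0126,0,0.0024],"angular": [0,0,0]},
    {"delta_pos": [-0.012,0,0.0043],"angular": [0,0,0]},
    {"delta_pos": [-0.0113,0,0.0062],"angular": [0,0,0]},
    {"delta_pos": [-0.0102,0,0.008],"angular": [0,0,0]},
    {"delta_pos": [-0.0075,0,0.008],"angular": [0,0,0]},
    {"delta_pos": [0,0,0],"angular": [0,0,0]},
    {"delta_pos": [0,0,0],"angular": [0,0,0]},
    {"delta_pos": [0,0,0],"angular": [0,0,0]},
  ],
)

```text
time_s: 18.73
ee_pos: [0.4903, 0.1026, 0.092]
tool_rot: [179.9, 0.0, 92.5]
ft_force: [4.5, -2.3, 3.7]
finger_gap: 0.028
```

Run:
```python
from h import *
print(read_state()['ee_pos'],tab(-1,118)); snap('wrist','wrist11')
```

```text
[0.49026311 0.1025933  0.09195233] [0.48840647 0.10739493 0.085489  ]
```

View pics/wrist11.png

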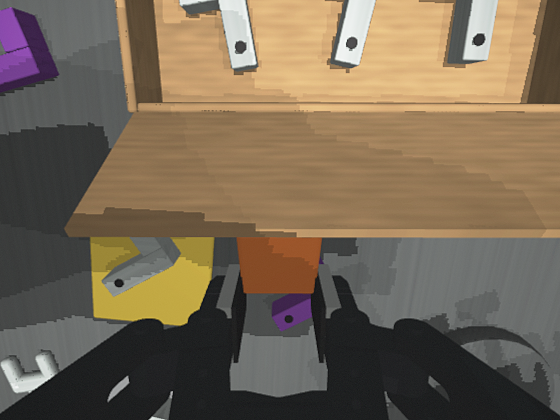

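Emit:
play_rows(
  steps=[
    {"delta_pos": [0,0,0],"angular": [0,0,0]},
    {"delta_pos": [0,0,0],"angular": [0,0,0]},
    {"delta_pos": [0,0,0],"angular": [0,0,0]},
    {"delta_pos": [0,0,0],"angular": [0,0,0]},
    {"delta_pos": [-0.006,0,-0.004],"angular": [0,0,0]},
    {"delta_pos": [-0.006,0,-0.02],"angular": [0,0,0]},
    {"delta_pos": [-0.006,0,-0.03],"angular": [0,0,0]},
    {"delta_pos": [0,0,-0.04],"angular": [0,0,0]},
    {"delta_pos": [0,0,-0.04],"angular": [0,0,0]},
    {"delta_pos": [0.03,0.006,-0.025],"angular": [0,0,0]},
    {"delta_pos": [0.03,0.006,-0.025],"angular": [0,0,0]},
    {"delta_pos": [0.03,0.006,-0.025],"angular": [0,0,0]},
    {"delta_pos": [0.03,0.006,-0.025],"angular": [0,0,0]},
    {"delta_pos": [0.03,0.006,-0.025],"angular": [0,0,0]},
    {"delta_pos": [0.03,0.006,-0.025],"angular": [0,0,0]},
    {"delta_pos": [0,0,0],"angular": [0,0,0]},
    {"delta_pos": [0,0,0],"angular": [0,0,0]},
    {"delta_pos": [0,0,0],"angular": [0,0,0]},
  ],
  hand=0,
)

```text
time_s: 20.28
ee_pos: [0.5181, 0.2655, 0.3754]
tool_rot: [-179.9, 0.1, 92.5]
ft_force: [0.4, -0.3, -0.4]
finger_gap: 0.0859
```

Run:
```python
from h import *
c=camera_info('wrist'); np.save('cw12.npy',np.r_[c['xyz'],c['orientation']]); snap('wrist','wrist12'); print(read_state()['ee_pos']); snap('side','side12'); snap('top','top12')
```

```text
[0.51805303 0.26524318 0.37536163]
```

View pics/wrist12.png

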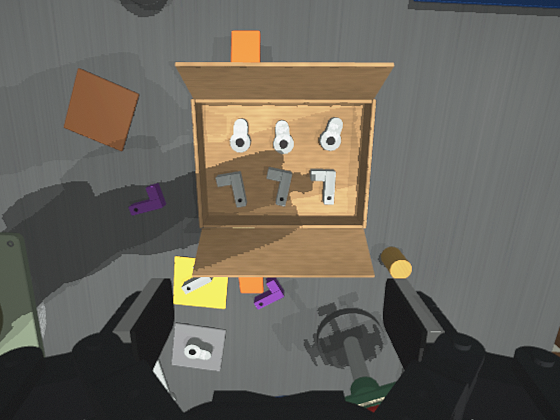

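View pics/side12.png

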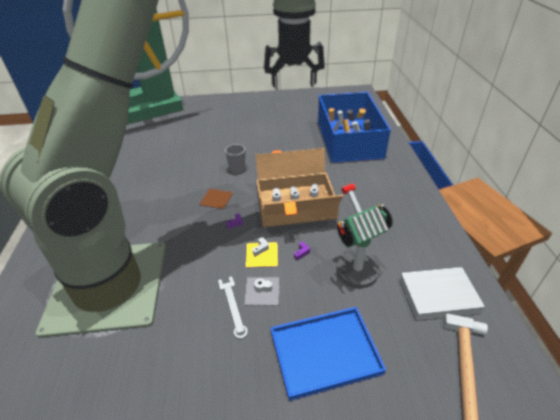

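Run:
```python
from h import *
im=cv2.imread('pics/wrist12.png')
cv2.imwrite('pics/c15.png',cv2.convertScaleAbs(cv2.resize(im[155:220,200:360],(0,0),fx=5,fy=5,interpolation=2),alpha=1.5))
v=np.load('cw12.npy'); c=dict(intrinsics=camera_info('wrist')['intrinsics'],xyz=v[:3],orientation=v[3:])
h=cv2.cvtColor(im,cv2.COLOR_BGR2HSV); m=cv2.inRange(h,(0,0,30),(180,60,255)); k=np.zeros_like(m);k[162:214,206:350]=255;m&=k
m=cv2.morphologyEx(m,cv2.MORPH_OPEN,np.ones((2,2)))
cs,_=cv2.findContours(m,cv2.RETR_EXTERNAL,cv2.CHAIN_APPROX_NONE)
for q in cs:
    if cv2.contourArea(q)<100: continue
    pts=np.array([onz(c,*p,.025)[:2]*1000 for p in q[:,0]],np.float32); r=cv2.minAreaRect(pts); print(cv2.boundingRect(q),cv2.contourArea(q),[np.round(x,1) for x in r]); 
    print(np.round(cv2.approxPolyDP(pts[:,None],4,True)[:,0],0).tolist())
```

```text
(217, 172, 31, 37) 536.0 [array([452.6, 215.8]), array([36.7, 51.2]), np.float64(12.1)]
[[433.0, 237.0], [433.0, 221.0], [451.0, 225.0], [460.0, 193.0], [471.0, 194.0], [465.0, 244.0]]
(311, 170, 26, 36) 521.0 [array([580.1, 226.7]), array([35.2, 50.3]), np.float64(2.6)]
[[563.0, 251.0], [564.0, 236.0], [582.0, 234.0], [585.0, 202.0], [598.0, 202.0], [596.0, 250.0]]
(268, 168, 25, 40) 497.5 [array([516.3, 224. ]), array([51.8, 34.4]), np.float64(80.9)]
[[503.0, 251.0], [502.0, 236.0], [521.0, 231.0], [517.0, 199.0], [528.0, 196.0], [535.0, 246.0]]
```

View pics/c15.png

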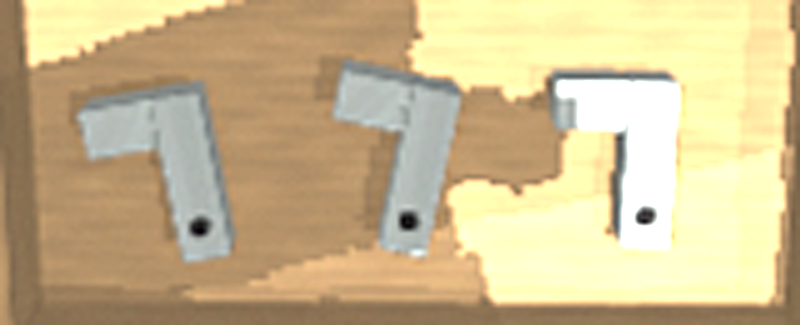

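Run:
```python
from h import *
v=np.load('cw12.npy'); c=dict(intrinsics=camera_info('wrist')['intrinsics'],xyz=v[:3],orientation=v[3:])
f=lambda x,y:onz(c,200+x/5,155+y/5,.025)
for n,g,e,t in [('B1',(200,208),(233,250),(204,98)),('B2',(414,203),(427,254),(459,98)),('B3',(648,197),(669,247),(678,88))]:
    d=f(*t)-f(*e); a=np.degrees(np.arctan2(d[1],d[0])); print(n,f(*g).round(4),'arm dir',a.round(1),'len',np.linalg.norm(d).round(4))
# carton rim / centre check
for n,q,z in [('rim tl',(193,101),.05),('tr',(376,100),.05),('bl',(196,226),.05),('br',(367,229),.05)]: print(n,onz(c,*q,z).round(3))
```

```text
B1 [0.4638 0.2086 0.025 ] arm dir 101.5 len 0.0444
B2 [0.5242 0.2128 0.025 ] arm dir 81.8 len 0.0459
B3 [0.59   0.2176 0.025 ] arm dir 92.1 len 0.0458
rim tl [0.406 0.335 0.05 ]
tr [0.633 0.347 0.05 ]
bl [0.406 0.171 0.05 ]
br [0.642 0.177 0.05 ]
```

Run:
```python
from h import *
plan([((.4638,.2086,.14),101.5,7)])
```

```text
-> [0.464 0.209 0.14 ] [180.    0.  101.5] 7
  {"delta_pos":[-0.0078, -0.0081, 0.0337],"angular":[-0.01, 0.0, -1.29]}
  {"delta_pos":[-0.0076, -0.0082, 0.0336],"angular":[-0.01, 0.01, -1.29]}
  {"delta_pos":[-0.0074, -0.0084, 0.0337],"angular":[0.0, 0.0, -1.29]}
  {"delta_pos":[-0.0072, -0.0086, 0.0336],"angular":[-0.01, 0.01, -1.29]}
  {"delta_pos":[-0.007, -0.0088, 0.0337],"angular":[-0.01, 0.0, -1.29]}
  {"delta_pos":[-0.0068, -0.0089, 0.0336],"angular":[-0.01, 0.01, -1.29]}
  {"delta_pos":[-0.0066, -0.0091, 0.0337],"angular":[-0.01, 0.0, -1.29]}
```

Emit:
play_rows(
  steps=[
    {"delta_pos": [-0.008,-0.008,0.0336],"angular": [0,0,-1.3]},
    {"delta_pos": [-0.0075,-0.008,0.0336],"angular": [0,0,-1.3]},
    {"delta_pos": [-0.0075,-0.0085,0.0336],"angular": [0,0,-1.3]},
    {"delta_pos": [-0.007,-0.0085,0.0336],"angular": [0,0,-1.3]},
    {"delta_pos": [-0.007,-0.009,0.0336],"angular": [0,0,-1.3]},
    {"delta_pos": [-0.007,-0.009,0.0336],"angular": [0,0,-1.3]},
    {"delta_pos": [-0.0065,-0.009,0.0336],"angular": [0,0,-1.3]},
    {"delta_pos": [0,0,0],"angular": [0,0,0]},
    {"delta_pos": [0,0,0],"angular": [0,0,0]},
    {"delta_pos": [0,0,0],"angular": [0,0,0]},
    {"delta_pos": [0,0,0],"angular": [0,0,0]},
  ],
  hand=145,
)

```text
time_s: 21.35
ee_pos: [0.4652, 0.2102, 0.1423]
tool_rot: [179.9, -0.0, 101.6]
ft_force: [-0.6, 0.1, -0.1]
finger_gap: 0.0366
```

```bash
cat > hov.py <<'E'
from h import *
import sys
n=sys.argv[1]
c=camera_info('wrist'); np.save('cw.npy',np.r_[c['xyz'],c['orientation']]); s=read_state(); p=s['ee_pos'];print(p,s['tool_rot'],s['finger_gap']); r=R.from_euler('xyz',s['tool_rot'],degrees=True); im=snap('wrist','w'+n)
im=cv2.cvtColor(im,cv2.COLOR_RGB2BGR)
zt=float(sys.argv[2]) if len(sys.argv)>2 else .025
def px(x,y):
    q=p+r.apply([x,y,0]); q[2]=zt; return tuple(int(round(t*10)/10) for t in proj(c,q))
print('target px at z',zt,proj(c,np.r_[p[:2],zt]).round(1))
for y in(-.007,.007): cv2.line(im,px(-.014,y),px(.034,y),(0,0,255),1)
cv2.imwrite('pics/z%s.png'%n,im)
E
python3 hov.py 13
```

```text
[0.46516646 0.21018727 0.14231065] [ 1.79859207e+02 -3.56642587e-02  1.01631780e+02] 0.03659423550518601
target px at z 0.025 [280.9 206.1]
```

View pics/z13.png

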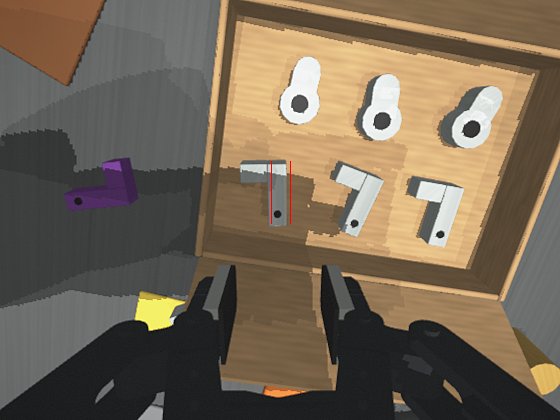

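Emit:
play_rows(
  steps=[
    {"delta_pos": [-0.001,-0.0015,0.033],"angular": [0,0,0]},
    {"delta_pos": [0,0,0.033],"angular": [0,0,0]},
    {"delta_pos": [0,0,0.033],"angular": [0,0,0]},
    {"delta_pos": [0,0,0.022],"angular": [0,0,0]},
    {"delta_pos": [0,0,0.009],"angular": [0,0,0]},
    {"delta_pos": [0,0,0],"angular": [0,0,0]},
    {"delta_pos": [0,0,0],"angular": [0,0,0]},
    {"delta_pos": [0,0,0],"angular": [0,0,0]},
  ],
)

```text
time_s: 22.07
ee_pos: [0.4637, 0.2088, 0.0123]
tool_rot: [179.9, -0.0, 101.7]
ft_force: [-0.3, -0.0, 0.0]
finger_gap: 0.0368
```

Emit:
play_rows(
  steps=[
    {"delta_pos": [0,0,0],"angular": [0,0,0]},
    {"delta_pos": [0,0,0],"angular": [0,0,0]},
    {"delta_pos": [0,0,0],"angular": [0,0,0]},
    {"delta_pos": [0,0,0],"angular": [0,0,0]},
    {"delta_pos": [0,0,0],"angular": [0,0,0]},
  ],
  hand=255,
  squeeze=60,
)

```text
time_s: 22.48
ee_pos: [0.4634, 0.2087, 0.0119]
tool_rot: [179.9, -0.0, 101.7]
ft_force: [-2.3, 0.2, 17.3]
finger_gap: 0.0125
```

Emit:
play_rows(
  steps=[
    {"delta_pos": [0,0,-0.01],"angular": [0,0,0]},
    {"delta_pos": [0,0,-0.03],"angular": [0,0,0]},
    {"delta_pos": [0,0,-0.04],"angular": [0,0,0]},
    {"delta_pos": [0,0,-0.04],"angular": [0,0,0]},
    {"delta_pos": [0,0,-0.04],"angular": [0,0,0]},
    {"delta_pos": [0,0,-0.04],"angular": [0,0,0]},
    {"delta_pos": [0,0,0],"angular": [0,0,0]},
    {"delta_pos": [0,0,0],"angular": [0,0,0]},
  ],
)

```text
time_s: 23.15
ee_pos: [0.4633, 0.2087, 0.2131]
tool_rot: [179.8, -0.1, 101.7]
ft_force: [0.4, -0.0, -2.5]
finger_gap: 0.0124
```

```bash
python3 hov.py 14
python3 - <<'E'
from h import *
T=snap('top','top14')
c,m=cents(T,(105,120,60),(125,255,255),200,(320,150,420,265)); ct=camera_info('top')
ps=np.argwhere(m)[:,::-1]; print(cv2.minAreaRect(np.array([onz(ct,u,v,.022)[:2]*1000 for u,v in ps],np.float32)))
E
```

```text
[0.46325881 0.20868677 0.21307486] [ 1.79794249e+02 -7.32390380e-02  1.01667139e+02] 0.012438611597804282
target px at z 0.025 [280.1 185.4]
((527.2132568359375, -209.61351013183594), (213.33399963378906, 162.5360870361328), 8.566852569580078)
```

View pics/w14.png

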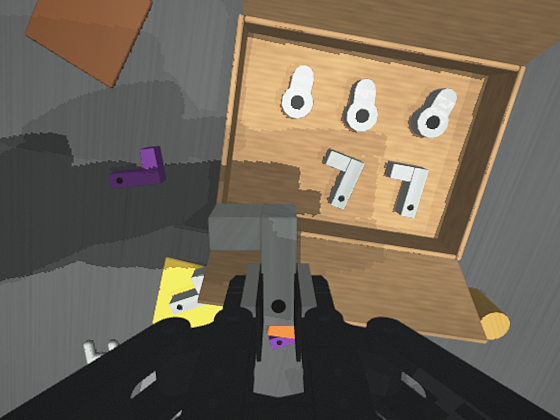

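Emit:
play_rows(
  steps=[
    {"delta_pos": [-0.02,-0.004,0],"angular": [0,0,0]},
    {"delta_pos": [-0.0325,-0.006,0],"angular": [0,0,0]},
    {"delta_pos": [-0.0325,-0.006,0],"angular": [0,0,0]},
    {"delta_pos": [-0.0325,-0.006,0],"angular": [0,0,0]},
    {"delta_pos": [-0.0325,-0.006,0],"angular": [0,0,0]},
    {"delta_pos": [-0.0325,-0.006,0],"angular": [0,0,0]},
    {"delta_pos": [-0.0325,-0.006,0],"angular": [0,0,0]},
    {"delta_pos": [-0.0325,-0.006,0],"angular": [0,0,0]},
    {"delta_pos": [-0.0325,-0.006,0],"angular": [0,0,0]},
    {"delta_pos": [-0.0325,-0.006,0],"angular": [0,0,0]},
    {"delta_pos": [-0.0325,-0.006,0],"angular": [0,0,0]},
    {"delta_pos": [-0.0325,-0.006,0],"angular": [0,0,0]},
    {"delta_pos": [-0.0325,-0.006,0],"angular": [0,0,0]},
    {"delta_pos": [-0.0145,-0.002,0],"angular": [0,0,0]},
    {"delta_pos": [0,0,0],"angular": [0,0,0]},
    {"delta_pos": [0,0,0],"angular": [0,0,0]},
    {"delta_pos": [0,0,0],"angular": [0,0,0]},
  ],
)

```text
time_s: 24.67
ee_pos: [0.472, -0.2223, 0.21]
tool_rot: [-179.9, -0.1, 101.7]
ft_force: [0.8, 0.7, -1.2]
finger_gap: 0.012
```

```bash
python3 hov.py 15
```

```text
[ 0.47202857 -0.22225087  0.21000841] [-1.79937630e+02 -7.43274945e-02  1.01683720e+02] 0.011987881177143946
target px at z 0.025 [281.  186.1]
```

View pics/z15.png

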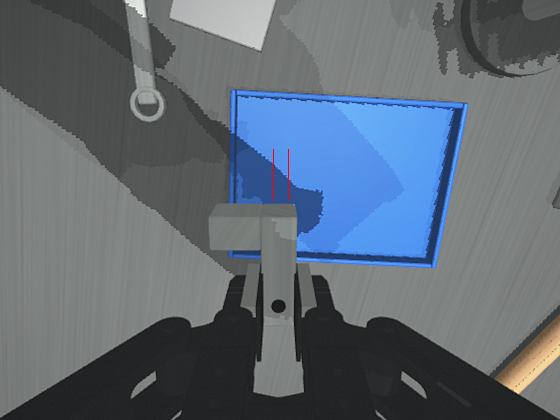

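Emit:
play_rows(
  steps=[
    {"delta_pos": [0,0,0.04],"angular": [0,0,0]},
    {"delta_pos": [0,0,0.04],"angular": [0,0,0]},
    {"delta_pos": [0,0,0.04],"angular": [0,0,0]},
    {"delta_pos": [0,0,0.04],"angular": [0,0,0]},
    {"delta_pos": [0,0,0.025],"angular": [0,0,0]},
    {"delta_pos": [0,0,0.009],"angular": [0,0,0]},
    {"delta_pos": [0,0,0],"angular": [0,0,0]},
    {"delta_pos": [0,0,0],"angular": [0,0,0]},
    {"delta_pos": [0,0,0],"angular": [0,0,0]},
  ],
)

```text
time_s: 25.47
ee_pos: [0.473, -0.2233, 0.0184]
tool_rot: [179.9, 0.1, 101.7]
ft_force: [0.2, 0.5, 0.2]
finger_gap: 0.0124
```

Emit:
play_rows(
  steps=[
    {"delta_pos": [0,0,0],"angular": [0,0,0]},
    {"delta_pos": [0,0,0],"angular": [0,0,0]},
    {"delta_pos": [0,0,0],"angular": [0,0,0]},
    {"delta_pos": [0,0,-0.01],"angular": [0,0,0]},
    {"delta_pos": [0,0,-0.03],"angular": [0,0,0]},
    {"delta_pos": [0,0,-0.04],"angular": [0,0,0]},
    {"delta_pos": [0,0,-0.04],"angular": [0,0,0]},
    {"delta_pos": [0,0,-0.04],"angular": [0,0,0]},
    {"delta_pos": [0,0,-0.04],"angular": [0,0,0]},
    {"delta_pos": [0,0,0],"angular": [0,0,0]},
    {"delta_pos": [0,0,0],"angular": [0,0,0]},
  ],
  hand=145,
)

```text
time_s: 26.38
ee_pos: [0.4727, -0.2233, 0.2192]
tool_rot: [179.8, 0.1, 101.7]
ft_force: [0.4, 1.0, -0.6]
finger_gap: 0.0368
```

```bash
python3 hov.py 16
python3 - <<'E'
from h import *
plan([((.5242,.2128,.213),81.8,14)])
E
```

```text
[ 0.47269894 -0.22332125  0.21922887] [1.79808464e+02 1.21477300e-01 1.01654826e+02] 0.036815874119195104
target px at z 0.025 [280.  183.3]
-> [0.524 0.213 0.213] [180.    0.   81.8] 14
  {"delta_pos":[0.0297, 0.0099, 0.0003],"angular":[0.01, 0.0, 1.42]}
  {"delta_pos":[0.03, 0.0092, 0.0004],"angular":[0.0, 0.0, 1.42]}
  {"delta_pos":[0.0302, 0.0085, 0.0003],"angular":[0.01, 0.0, 1.42]}
  {"delta_pos":[0.0304, 0.0076, 0.0003],"angular":[0.0, 0.01, 1.41]}
  {"delta_pos":[0.0306, 0.007, 0.0003],"angular":[0.01, 0.0, 1.42]}
  {"delta_pos":[0.0307, 0.0062, 0.0004],"angular":[0.0, 0.0, 1.42]}
  {"delta_pos":[0.0309, 0.0054, 0.0003],"angular":[0.01, 0.0, 1.42]}
  {"delta_pos":[0.031, 0.0046, 0.0003],"angular":[0.0, 0.0, 1.42]}
  {"delta_pos":[0.0311, 0.0039, 0.0003],"angular":[0.01, 0.0, 1.42]}
  {"delta_pos":[0.0312, 0.0031, 0.0004],"angular":[0.0, 0.01, 1.41]}
  {"delta_pos":[0.0313, 0.0024, 0.0003],"angular":[0.01, 0.0, 1.42]}
  {"delta_pos":[0.0313, 0.0015, 0.0003],"angular":[0.0, 0.0, 1.42]}
  {"delta_pos":[0.0313, 0.0008, 0.0004],"angular":[0.01, 0.0, 1.42]}
  {"delta_pos":[0.0314, 0.0, 0.0003],"angular":[0.0, 0.0, 1.42]}
```

View pics/w16.png

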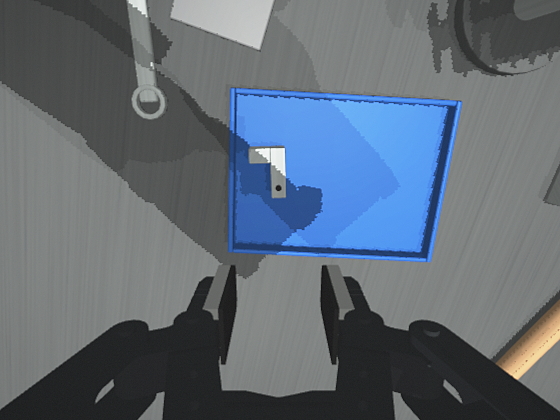

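Emit:
play_rows(
  steps=[
    {"delta_pos": [0.0297,0.01,0],"angular": [0,0,1.4]},
    {"delta_pos": [0.03,0.009,0],"angular": [0,0,1.4]},
    {"delta_pos": [0.03,0.0085,0],"angular": [0,0,1.4]},
    {"delta_pos": [0.0305,0.0075,0],"angular": [0,0,1.4]},
    {"delta_pos": [0.0305,0.007,0],"angular": [0,0,1.4]},
    {"delta_pos": [0.031,0.006,0],"angular": [0,0,1.4]},
    {"delta_pos": [0.031,0.0055,0],"angular": [0,0,1.4]},
    {"delta_pos": [0.031,0.0045,0],"angular": [0,0,1.4]},
    {"delta_pos": [0.031,0.004,0],"angular": [0,0,1.4]},
    {"delta_pos": [0.031,0.003,0],"angular": [0,0,1.4]},
    {"delta_pos": [0.0315,0.0025,0],"angular": [0,0,1.4]},
    {"delta_pos": [0.0315,0.0015,0],"angular": [0,0,1.5]},
    {"delta_pos": [0.0315,0.001,0.01],"angular": [0,0,1.5]},
    {"delta_pos": [0.0315,0,0.02],"angular": [0,0,1.5]},
    {"delta_pos": [0,0,0.03],"angular": [0,0,0]},
    {"delta_pos": [0,0,0.01],"angular": [0,0,0]},
    {"delta_pos": [0,0,0],"angular": [0,0,0]},
    {"delta_pos": [0,0,0],"angular": [0,0,0]},
    {"delta_pos": [0,0,0],"angular": [0,0,0]},
  ],
)

```text
time_s: 28.02
ee_pos: [0.5241, 0.2124, 0.148]
tool_rot: [179.9, -0.0, 81.7]
ft_force: [-0.5, -0.3, -0.4]
finger_gap: 0.0367
```

```bash
python3 hov.py 17
```

```text
[0.52405357 0.21242257 0.14796962] [ 1.79932958e+02 -1.60231207e-02  8.16755651e+01] 0.036746572930634505
target px at z 0.025 [280.5 203. ]
```

View pics/z17.png

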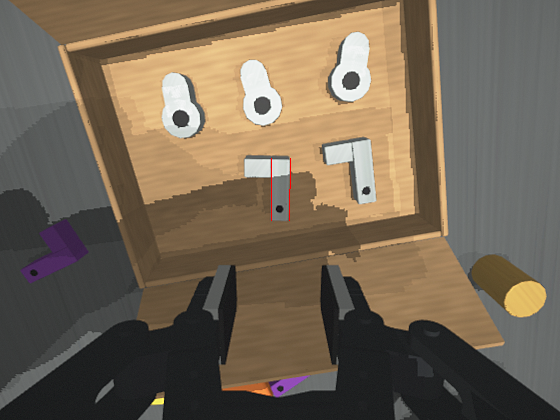

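Perfect alignment on the middle bracket. Descend, grip, lift.

Emit:
play_rows(
  steps=[
    {"delta_pos": [0,0,0.035],"angular": [0,0,0]},
    {"delta_pos": [0,0,0.035],"angular": [0,0,0]},
    {"delta_pos": [0,0,0.033],"angular": [0,0,0]},
    {"delta_pos": [0,0,0.022],"angular": [0,0,0]},
    {"delta_pos": [0,0,0.01],"angular": [0,0,0]},
    {"delta_pos": [0,0,0],"angular": [0,0,0]},
    {"delta_pos": [0,0,0],"angular": [0,0,0]},
    {"delta_pos": [0,0,0],"angular": [0,0,0]},
  ],
)

```text
time_s: 28.73
ee_pos: [0.5244, 0.2135, 0.0135]
tool_rot: [179.9, -0.1, 81.7]
ft_force: [-0.1, 0.1, 0.6]
finger_gap: 0.0365
```

Emit:
play_rows(
  steps=[
    {"delta_pos": [0,0,0],"angular": [0,0,0]},
    {"delta_pos": [0,0,0],"angular": [0,0,0]},
    {"delta_pos": [0,0,0],"angular": [0,0,0]},
    {"delta_pos": [0,0,0],"angular": [0,0,0]},
    {"delta_pos": [0,0,0],"angular": [0,0,0]},
  ],
  hand=255,
)

```text
time_s: 29.15
ee_pos: [0.524, 0.2136, 0.013]
tool_rot: [179.9, -0.1, 81.8]
ft_force: [-2.7, 0.1, 13.7]
finger_gap: 0.0125
```

Emit:
play_rows(
  steps=[
    {"delta_pos": [0,0,-0.01],"angular": [0,0,0]},
    {"delta_pos": [0,0,-0.03],"angular": [0,0,0]},
    {"delta_pos": [0,0,-0.04],"angular": [0,0,0]},
    {"delta_pos": [0,0,-0.04],"angular": [0,0,0]},
    {"delta_pos": [0,0,-0.04],"angular": [0,0,0]},
    {"delta_pos": [0,0,-0.04],"angular": [0,0,0]},
    {"delta_pos": [0,0,0],"angular": [0,0,0]},
    {"delta_pos": [0,0,0],"angular": [0,0,0]},
  ],
)

```text
time_s: 29.82
ee_pos: [0.5238, 0.2135, 0.2142]
tool_rot: [179.8, -0.1, 81.8]
ft_force: [0.2, -0.2, -1.9]
finger_gap: 0.0122
```

```bash
cat > tray.py <<'E'
from h import *
T=snap('top','topx')
c,m=cents(T,(105,120,60),(125,255,255),200,(320,140,430,275)); ct=camera_info('top')
ps=np.argwhere(m)[:,::-1]; print([ (a[0],a[1][4]) for a in c],cv2.minAreaRect(np.array([onz(ct,u,v,.022)[:2]*1000 for u,v in ps],np.float32)))
E
python3 tray.py;  python3 - <<'E'
from h import *
print(read_state()['finger_gap'],read_state()['ee_pos'])
t=np.radians(8.5); s=np.array([.527,-.2096])+np.array([[np.cos(t),-np.sin(t)],[np.sin(t),np.cos(t)]])@[.005,-.005]; print(s)
plan([((.49,.1,.213),90,3),((s[0],s[1],.213),98.5,12)])
E
```

```text
[(array([358.1, 200.6]), 2732)] ((527.1517333984375, -209.646240234375), (213.29872131347656, 162.53172302246094), 8.55006217956543)
0.01206994445869842 [0.52324015 0.2134511  0.21254639]
[ 0.53268413 -0.21380603]
-> [0.49  0.1   0.213] [180.   0.  90.] 3
  {"delta_pos":[-0.039, -0.0055, -0.0002],"angular":[0.01, -0.01, -2.75]}
  {"delta_pos":[-0.0387, -0.0075, -0.0002],"angular":[0.02, -0.02, -2.74]}
  {"delta_pos":[-0.0383, -0.0092, -0.0001],"angular":[0.01, -0.01, -2.75]}
-> [ 0.533 -0.214  0.213] [180.    0.   98.5] 12
  {"delta_pos":[-0.0262, 0.0036, 0.0],"angular":[0.0, 0.0, -0.71]}
  {"delta_pos":[-0.0261, 0.0032, 0.0],"angular":[0.0, 0.0, -0.71]}
  {"delta_pos":[-0.0263, 0.0029, 0.0],"angular":[0.0, 0.0, -0.7]}
  {"delta_pos":[-0.0262, 0.0026, 0.0],"angular":[0.0, 0.0, -0.71]}
  {"delta_pos":[-0.0263, 0.0022, 0.0],"angular":[0.0, 0.0, -0.71]}
  {"delta_pos":[-0.0264, 0.002, 0.0],"angular":[0.0, 0.0, -0.71]}
  {"delta_pos":[-0.0263, 0.0016, 0.0],"angular":[0.0, 0.0, -0.71]}
  {"delta_pos":[-0.0264, 0.0013, 0.0],"angular":[0.0, 0.0, -0.71]}
  {"delta_pos":[-0.0263, 0.0009, 0.0],"angular":[0.0, 0.0, -0.7]}
  {"delta_pos":[-0.0264, 0.0006, 0.0],"angular":[0.0, 0.0, -0.71]}
  {"delta_pos":[-0.0264, 0.0003, 0.0],"angular":[0.0, 0.0, -0.71]}
  {"delta_pos":[-0.0264, 0.0, 0.0],"angular":[0.0, 0.0, -0.71]}
```

Emit:
play_rows(
  steps=[
    {"delta_pos": [-0.039,-0.0055,0],"angular": [0,0,-2.7]},
    {"delta_pos": [-0.0385,-0.0075,0],"angular": [0,0,-2.7]},
    {"delta_pos": [-0.0385,-0.009,0],"angular": [0,0,-2.7]},
    {"delta_pos": [-0.026,0.0035,0],"angular": [0,0,-0.7]},
    {"delta_pos": [-0.026,0.003,0],"angular": [0,0,-0.7]},
    {"delta_pos": [-0.026,0.003,0],"angular": [0,0,-0.7]},
    {"delta_pos": [-0.0265,0.0025,0],"angular": [0,0,-0.7]},
    {"delta_pos": [-0.0265,0.002,0],"angular": [0,0,-0.7]},
    {"delta_pos": [-0.0265,0.002,0],"angular": [0,0,-0.7]},
    {"delta_pos": [-0.0265,0.0015,0],"angular": [0,0,-0.7]},
    {"delta_pos": [-0.0265,0.0015,0],"angular": [0,0,-0.7]},
    {"delta_pos": [-0.0265,0.001,0],"angular": [0,0,-0.7]},
    {"delta_pos": [-0.0265,0.0005,0],"angular": [0,0,-0.7]},
    {"delta_pos": [-0.0265,0.0005,0],"angular": [0,0,-0.7]},
    {"delta_pos": [-0.0265,0,0],"angular": [0,0,-0.7]},
    {"delta_pos": [0,0,0],"angular": [0,0,0]},
    {"delta_pos": [0,0,0],"angular": [0,0,0]},
    {"delta_pos": [0,0,0],"angular": [0,0,0]},
  ],
)

```text
time_s: 31.37
ee_pos: [0.5314, -0.2142, 0.2109]
tool_rot: [-179.9, -0.1, 98.3]
ft_force: [0.0, 0.4, -1.4]
finger_gap: 0.0124
```

```bash
python3 hov.py 18
```

```text
[ 0.53142934 -0.21419766  0.21093581] [-1.79924655e+02 -6.38398114e-02  9.82537536e+01] 0.012384592580115228
target px at z 0.025 [281.  185.7]
```

View pics/z18.png

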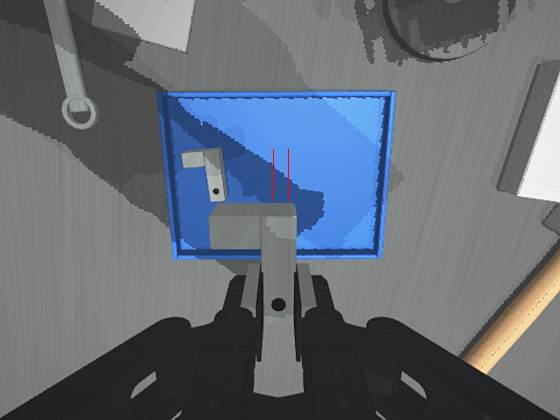

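Emit:
play_rows(
  steps=[
    {"delta_pos": [0,0,0.04],"angular": [0,0,0]},
    {"delta_pos": [0,0,0.04],"angular": [0,0,0]},
    {"delta_pos": [0,0,0.04],"angular": [0,0,0]},
    {"delta_pos": [0,0,0.04],"angular": [0,0,0]},
    {"delta_pos": [0,0,0.025],"angular": [0,0,0]},
    {"delta_pos": [0,0,0.01],"angular": [0,0,0]},
    {"delta_pos": [0,0,0],"angular": [0,0,0]},
    {"delta_pos": [0,0,0],"angular": [0,0,0]},
    {"delta_pos": [0,0,0],"angular": [0,0,0]},
  ],
)

```text
time_s: 32.17
ee_pos: [0.5325, -0.2148, 0.018]
tool_rot: [179.9, 0.1, 98.3]
ft_force: [-0.3, -0.2, 0.7]
finger_gap: 0.012
```

Emit:
play_rows(
  steps=[
    {"delta_pos": [0,0,0],"angular": [0,0,0]},
    {"delta_pos": [0,0,0],"angular": [0,0,0]},
    {"delta_pos": [0,0,0],"angular": [0,0,0]},
    {"delta_pos": [0,0,-0.01],"angular": [0,0,0]},
    {"delta_pos": [0,0,-0.03],"angular": [0,0,0]},
    {"delta_pos": [0,0,-0.04],"angular": [0,0,0]},
    {"delta_pos": [0,0,-0.04],"angular": [0,0,0]},
    {"delta_pos": [0,0,-0.04],"angular": [0,0,0]},
    {"delta_pos": [0,0,-0.04],"angular": [0,0,0]},
    {"delta_pos": [0,0,0],"angular": [0,0,0]},
    {"delta_pos": [0,0,0],"angular": [0,0,0]},
  ],
  hand=145,
)

```text
time_s: 33.08
ee_pos: [0.5323, -0.215, 0.2193]
tool_rot: [179.8, 0.1, 98.3]
ft_force: [-0.2, -0.3, -1.2]
finger_gap: 0.0369
```

```bash
python3 hov.py 19
python3 - <<'E'
from h import *
plan([((.49,.09,.215),93,10),((.59,.2176,.18),92.1,5)])
E
```

```text
[ 0.53228636 -0.21501721  0.21932689] [1.79800347e+02 1.03280514e-01 9.82574541e+01] 0.03686404215164758
target px at z 0.025 [280.  183.1]
-> [0.49  0.09  0.215] [180.   0.  93.] 10
  {"delta_pos":[0.0308, 0.0002, 0.0003],"angular":[0.01, 0.0, 0.53]}
  {"delta_pos":[0.0307, 0.0, 0.0002],"angular":[0.0, 0.0, 0.52]}
  {"delta_pos":[0.0308, -0.0003, 0.0003],"angular":[0.01, 0.01, 0.53]}
  {"delta_pos":[0.0307, -0.0006, 0.0002],"angular":[0.0, 0.0, 0.52]}
  {"delta_pos":[0.0307, -0.0009, 0.0003],"angular":[0.01, 0.0, 0.53]}
  {"delta_pos":[0.0308, -0.0012, 0.0002],"angular":[0.01, 0.0, 0.52]}
  {"delta_pos":[0.0307, -0.0014, 0.0003],"angular":[0.0, 0.0, 0.53]}
  {"delta_pos":[0.0307, -0.0017, 0.0002],"angular":[0.01, 0.0, 0.52]}
  {"delta_pos":[0.0307, -0.002, 0.0003],"angular":[0.01, 0.01, 0.53]}
  {"delta_pos":[0.0307, -0.0023, 0.0003],"angular":[0.0, 0.0, 0.53]}
-> [0.59  0.218 0.18 ] [-180.     0.    92.1] 5
  {"delta_pos":[0.0244, 0.0213, 0.007],"angular":[0.0, 0.0, 0.18]}
  {"delta_pos":[0.0245, 0.0212, 0.007],"angular":[0.0, 0.0, 0.18]}
  {"delta_pos":[0.0246, 0.0212, 0.007],"angular":[0.0, 0.0, 0.18]}
  {"delta_pos":[0.0246, 0.021, 0.007],"angular":[0.0, 0.0, 0.18]}
  {"delta_pos":[0.0247, 0.021, 0.007],"angular":[0.0, 0.0, 0.18]}
```

View pics/w19.png

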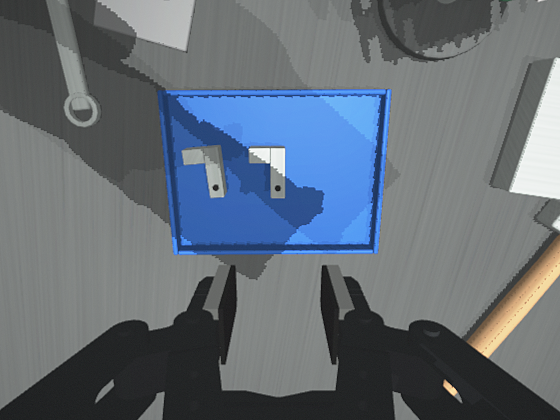

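Emit:
play_rows(
  steps=[
    {"delta_pos": [0.031,0,0],"angular": [0,0,0.5]},
    {"delta_pos": [0.031,0,0],"angular": [0,0,0.5]},
    {"delta_pos": [0.031,0,0],"angular": [0,0,0.5]},
    {"delta_pos": [0.031,-0.0005,0],"angular": [0,0,0.5]},
    {"delta_pos": [0.031,-0.001,0],"angular": [0,0,0.5]},
    {"delta_pos": [0.031,-0.001,0],"angular": [0,0,0.5]},
    {"delta_pos": [0.031,-0.0015,0],"angular": [0,0,0.5]},
    {"delta_pos": [0.031,-0.0015,0],"angular": [0,0,0.5]},
    {"delta_pos": [0.031,-0.002,0],"angular": [0,0,0.5]},
    {"delta_pos": [0.03,-0.002,0],"angular": [0,0,0.7]},
    {"delta_pos": [0.0245,0.021,0.007],"angular": [0,0,0.2]},
    {"delta_pos": [0.0245,0.021,0.01],"angular": [0,0,0.2]},
    {"delta_pos": [0.0245,0.021,0.015],"angular": [0,0,0.2]},
    {"delta_pos": [0.0245,0.021,0.02],"angular": [0,0,0.2]},
    {"delta_pos": [0.023,0.021,0.02],"angular": [0,0,0.2]},
    {"delta_pos": [0,0,0],"angular": [0,0,0]},
    {"delta_pos": [0,0,0],"angular": [0,0,0]},
    {"delta_pos": [0,0,0],"angular": [0,0,0]},
  ],
)

```text
time_s: 34.63
ee_pos: [0.5888, 0.2164, 0.1441]
tool_rot: [-179.9, 0.1, 92.0]
ft_force: [-0.3, -1.3, 0.6]
finger_gap: 0.037
```

```bash
python3 hov.py 20
```

```text
[0.58878602 0.2164457  0.14413093] [-1.79923448e+02  6.68371726e-02  9.20191511e+01] 0.037000985818690234
target px at z 0.025 [281.2 204.6]
```

View pics/z20.png

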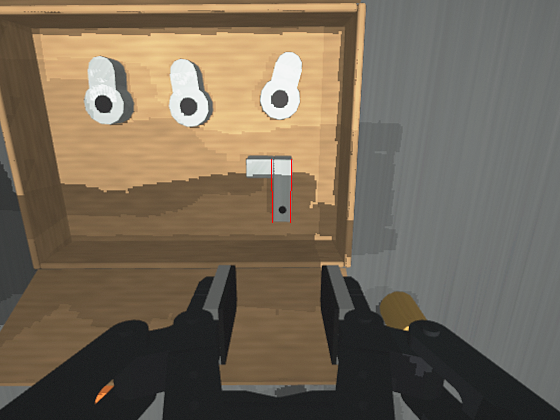

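Emit:
play_rows(
  steps=[
    {"delta_pos": [0,0,0.035],"angular": [0,0,0]},
    {"delta_pos": [0,0,0.035],"angular": [0,0,0]},
    {"delta_pos": [0,0,0.025],"angular": [0,0,0]},
    {"delta_pos": [0,0,0.015],"angular": [0,0,0]},
    {"delta_pos": [0,0,0.01],"angular": [0,0,0]},
    {"delta_pos": [0,0,0.008],"angular": [0,0,0]},
    {"delta_pos": [0,0,0],"angular": [0,0,0]},
    {"delta_pos": [0,0,0],"angular": [0,0,0]},
    {"delta_pos": [0,0,0],"angular": [0,0,0]},
  ],
)

```text
time_s: 35.43
ee_pos: [0.5898, 0.2173, 0.0178]
tool_rot: [179.9, -0.0, 92.0]
ft_force: [0.7, 0.3, -0.6]
finger_gap: 0.0366
```

Emit:
play_rows(
  steps=[
    {"delta_pos": [0,0,0],"angular": [0,0,0]},
    {"delta_pos": [0,0,0],"angular": [0,0,0]},
    {"delta_pos": [0,0,0],"angular": [0,0,0]},
    {"delta_pos": [0,0,0],"angular": [0,0,0]},
    {"delta_pos": [0,0,0],"angular": [0,0,0]},
  ],
  hand=255,
)

```text
time_s: 35.85
ee_pos: [0.5897, 0.2174, 0.0176]
tool_rot: [179.9, -0.0, 92.1]
ft_force: [-1.8, -0.7, 9.7]
finger_gap: 0.0119
```

Emit:
play_rows(
  steps=[
    {"delta_pos": [0,0,-0.01],"angular": [0,0,0]},
    {"delta_pos": [0,0,-0.03],"angular": [0,0,0]},
    {"delta_pos": [0,0,-0.04],"angular": [0,0,0]},
    {"delta_pos": [0,0,-0.04],"angular": [0,0,0]},
    {"delta_pos": [0,0,-0.04],"angular": [0,0,0]},
    {"delta_pos": [0,0,-0.04],"angular": [0,0,0]},
    {"delta_pos": [0,0,0],"angular": [0,0,0]},
    {"delta_pos": [0,0,0],"angular": [0,0,0]},
  ],
)

```text
time_s: 36.52
ee_pos: [0.5898, 0.2174, 0.2193]
tool_rot: [179.8, -0.1, 92.1]
ft_force: [0.4, -0.2, -2.8]
finger_gap: 0.0119
```

```bash
python3 tray.py;  python3 - <<'E'
from h import *
print(read_state()['finger_gap'],read_state()['ee_pos'])
t=np.radians(8.5); s=np.array([.527,-.2096])+np.array([[np.cos(t),-np.sin(t)],[np.sin(t),np.cos(t)]])@[.065,-.01]; print(s)
plan([((.50,.11,.215),92,5),((.50,-.15,.215),95,8),((s[0],s[1],.215),98.5,4)])
E
```

```text
[(array([358.2, 200.6]), 2616)] ((527.4259643554688, -209.60491943359375), (212.87750244140625, 162.53172302246094), 8.550068855285645)
0.012102417660247854 [0.58912359 0.21735298 0.21742162]
[ 0.59276413 -0.20988255]
-> [0.5   0.11  0.215] [-180.    0.   92.] 5
  {"delta_pos":[-0.0208, -0.0186, 0.0005],"angular":[0.01, -0.01, 0.01]}
  {"delta_pos":[-0.0208, -0.0186, 0.0004],"angular":[0.01, 0.0, 0.01]}
  {"delta_pos":[-0.0209, -0.0185, 0.0005],"angular":[0.0, -0.01, 0.01]}
  {"delta_pos":[-0.0208, -0.0186, 0.0005],"angular":[0.01, 0.0, 0.01]}
  {"delta_pos":[-0.0208, -0.0186, 0.0005],"angular":[0.01, -0.01, 0.02]}
-> [ 0.5   -0.15   0.215] [180.   0.  95.] 8
  {"delta_pos":[-0.0325, -0.0011, 0.0],"angular":[0.0, 0.0, -0.38]}
  {"delta_pos":[-0.0325, -0.0014, 0.0],"angular":[0.0, 0.0, -0.37]}
  {"delta_pos":[-0.0324, -0.0015, 0.0],"angular":[0.0, 0.0, -0.38]}
  {"delta_pos":[-0.0325, -0.0018, 0.0],"angular":[0.0, 0.0, -0.37]}
  {"delta_pos":[-0.0324, -0.002, 0.0],"angular":[0.0, 0.0, -0.38]}
  {"delta_pos":[-0.0324, -0.0022, 0.0],"angular":[0.0, 0.0, -0.37]}
  {"delta_pos":[-0.0325, -0.0024, 0.0],"angular":[0.0, 0.0, -0.38]}
  {"delta_pos":[-0.0324, -0.0026, 0.0],"angular":[0.0, 0.0, -0.37]}
-> [ 0.593 -0.21   0.215] [180.    0.   98.5] 4
  {"delta_pos":[-0.0169, 0.0218, 0.0],"angular":[0.0, 0.0, -0.88]}
  {"delta_pos":[-0.0173, 0.0215, 0.0],"angular":[0.0, 0.0, -0.87]}
  {"delta_pos":[-0.0176, 0.0213, 0.0],"angular":[0.0, 0.0, -0.88]}
  {"delta_pos":[-0.0179, 0.021, 0.0],"angular":[0.0, 0.0, -0.87]}
```

Emit:
play_rows(
  steps=[
    {"delta_pos": [-0.021,-0.0185,0],"angular": [0,0,0]},
    {"delta_pos": [-0.021,-0.0185,0],"angular": [0,0,0]},
    {"delta_pos": [-0.021,-0.0185,0],"angular": [0,0,0]},
    {"delta_pos": [-0.021,-0.0185,0],"angular": [0,0,0]},
    {"delta_pos": [-0.021,-0.0185,0],"angular": [0,0,0]},
    {"delta_pos": [-0.0325,-0.001,0],"angular": [0,0,-0.4]},
    {"delta_pos": [-0.0325,-0.0015,0],"angular": [0,0,-0.4]},
    {"delta_pos": [-0.0325,-0.0015,0],"angular": [0,0,-0.4]},
    {"delta_pos": [-0.0325,-0.002,0],"angular": [0,0,-0.4]},
    {"delta_pos": [-0.0325,-0.002,0],"angular": [0,0,-0.4]},
    {"delta_pos": [-0.0325,-0.002,0],"angular": [0,0,-0.4]},
    {"delta_pos": [-0.0325,-0.0025,0],"angular": [0,0,-0.4]},
    {"delta_pos": [-0.0325,-0.0025,0],"angular": [0,0,-0.4]},
    {"delta_pos": [-0.0175,0.0195,0],"angular": [0,0,-0.8]},
    {"delta_pos": [-0.0175,0.0195,0],"angular": [0,0,-0.8]},
    {"delta_pos": [-0.0175,0.0195,0],"angular": [0,0,-0.8]},
    {"delta_pos": [-0.0175,0.0195,0],"angular": [0,0,-0.8]},
    {"delta_pos": [0,0,0],"angular": [0,0,0]},
    {"delta_pos": [0,0,0],"angular": [0,0,0]},
    {"delta_pos": [0,0,0],"angular": [0,0,0]},
  ],
)

```text
time_s: 38.23
ee_pos: [0.5859, -0.2117, 0.2157]
tool_rot: [-179.9, -0.1, 98.4]
ft_force: [0.1, 0.6, -0.5]
finger_gap: 0.0115
```

```bash
python3 hov.py 21
```

```text
[ 0.58588122 -0.21174498  0.2157494 ] [-1.79894069e+02 -5.84590181e-02  9.84414790e+01] 0.011465746178773278
target px at z 0.025 [281.1 184.5]
```

View pics/z21.png

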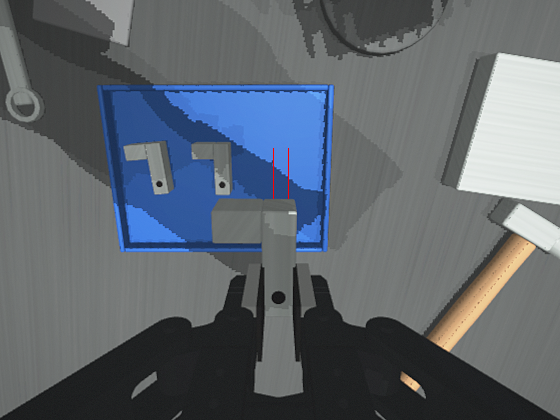

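Emit:
play_rows(
  steps=[
    {"delta_pos": [0,0,0.04],"angular": [0,0,0]},
    {"delta_pos": [0,0,0.04],"angular": [0,0,0]},
    {"delta_pos": [0,0,0.04],"angular": [0,0,0]},
    {"delta_pos": [0,0,0.04],"angular": [0,0,0]},
    {"delta_pos": [0,0,0.023],"angular": [0,0,0]},
    {"delta_pos": [0,0,0.01],"angular": [0,0,0]},
    {"delta_pos": [0,0,0],"angular": [0,0,0]},
    {"delta_pos": [0,0,0],"angular": [0,0,0]},
    {"delta_pos": [0,0,0],"angular": [0,0,0]},
  ],
)

```text
time_s: 39.03
ee_pos: [0.5875, -0.2124, 0.0257]
tool_rot: [179.9, 0.1, 98.5]
ft_force: [-0.2, 0.8, -0.8]
finger_gap: 0.0117
```

Emit:
play_rows(
  steps=[
    {"delta_pos": [0,0,0],"angular": [0,0,0]},
    {"delta_pos": [0,0,0],"angular": [0,0,0]},
    {"delta_pos": [0,0,0],"angular": [0,0,0]},
    {"delta_pos": [0,0,-0.01],"angular": [0,0,0]},
    {"delta_pos": [0,0,-0.03],"angular": [0,0,0]},
    {"delta_pos": [0,0,-0.04],"angular": [0,0,0]},
    {"delta_pos": [0,0,-0.04],"angular": [0,0,0]},
    {"delta_pos": [0,0,-0.04],"angular": [0,0,0]},
    {"delta_pos": [0,0,-0.04],"angular": [0,0,0]},
    {"delta_pos": [0,0,-0.04],"angular": [0,0,0]},
    {"delta_pos": [0,0,-0.04],"angular": [0,0,0]},
    {"delta_pos": [0,0,-0.03],"angular": [0,0,0]},
    {"delta_pos": [0,0,0],"angular": [0,0,0]},
    {"delta_pos": [0,0,0],"angular": [0,0,0]},
  ],
  hand=145,
)

```text
time_s: 40.2
ee_pos: [0.5866, -0.2124, 0.3358]
tool_rot: [179.9, 0.1, 98.4]
ft_force: [0.7, 0.7, 0.2]
finger_gap: 0.0369
```

```bash
python3 hov.py 22; python3 meas.py 23; python3 tray.py
```

```text
[ 0.58661418 -0.21237874  0.33578154] [1.79855198e+02 8.32243368e-02 9.84407358e+01] 0.03685267678419074
target px at z 0.025 [279.6 163. ]
[ 0.58624254 -0.2120058   0.33342296] [0.5732029822955635, -0.1379649756037202, 0.47750679510898764] [162.6256653636007, 0.05476357180716967, 8.52055724404291]
[0.6172 0.0373 0.2344] 0.0035 tilt 49.9 yaw -66.5
[ 0.5635 -0.1852  0.4191] 0.0311 tilt 35.5 yaw 61.9
[0.5287 0.0386 0.6623] 0.0547 tilt 15.5 yaw -30.2
[(array([338.4, 182.5]), 277)] ((522.0663452148438, -203.9822235107422), (255.25021362304688, 83.63261413574219), 37.49954605102539)
```

View pics/w22.png

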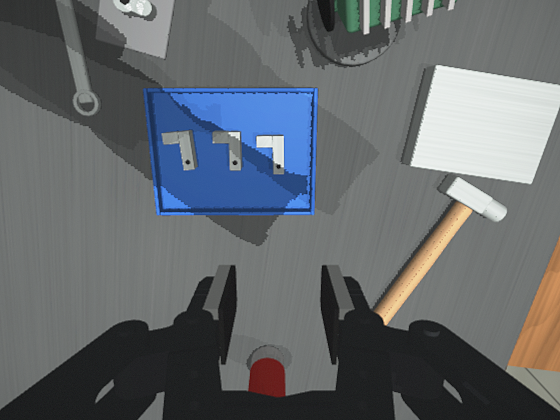

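View pics/s23.png

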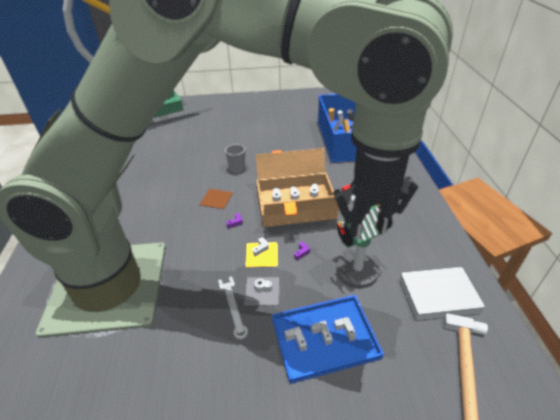

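Run:
```python
from h import *
plan([((.6172,.0377,.30),113.4,9)],p=[.5866,-.2124,.3358],r=98.4)
v=camera_info('wrist')
for q in [(146,88),(317,88),(314,214),(160,214)]: print(onz(v,*q,.022).round(4))
print(np.mean([onz(v,*q,.022) for q in [(146,88),(317,88),(314,214),(160,214)]],axis=0))
```

```text
-> [0.617 0.038 0.3  ] [180.    0.  113.4] 9
  {"delta_pos":[0.027, 0.0074, 0.004],"angular":[0.0, 0.0, -1.67]}
  {"delta_pos":[0.0268, 0.0082, 0.004],"angular":[0.0, 0.0, -1.66]}
  {"delta_pos":[0.0265, 0.009, 0.0039],"angular":[0.0, 0.0, -1.67]}
  {"delta_pos":[0.0262, 0.0098, 0.004],"angular":[0.0, 0.0, -1.67]}
  {"delta_pos":[0.026, 0.0105, 0.004],"angular":[0.0, 0.0, -1.66]}
  {"delta_pos":[0.0256, 0.0112, 0.004],"angular":[0.0, 0.0, -1.67]}
  {"delta_pos":[0.0253, 0.012, 0.0039],"angular":[0.0, 0.0, -1.67]}
  {"delta_pos":[0.0249, 0.0127, 0.004],"angular":[0.0, 0.0, -1.66]}
  {"delta_pos":[0.0246, 0.0135, 0.004],"angular":[0.0, 0.0, -1.67]}
[ 0.4144 -0.1467  0.022 ]
[ 0.6157 -0.1165  0.022 ]
[ 0.6401 -0.2716  0.022 ]
[ 0.4391 -0.3019  0.022 ]
[ 0.52732813 -0.20916461  0.022     ]
```

Emit:
play_rows(
  steps=[
    {"delta_pos": [0.027,0.0075,0.003],"angular": [0,0,-1.7]},
    {"delta_pos": [0.027,0.008,0.003],"angular": [0,0,-1.7]},
    {"delta_pos": [0.0265,0.009,0.003],"angular": [0,0,-1.7]},
    {"delta_pos": [0.026,0.01,0.003],"angular": [0,0,-1.7]},
    {"delta_pos": [0.026,0.0105,0.003],"angular": [0,0,-1.7]},
    {"delta_pos": [0.0255,0.011,0.003],"angular": [0,0,-1.6]},
    {"delta_pos": [0.0255,0.012,0.003],"angular": [0,0,-1.6]},
    {"delta_pos": [0.025,0.0125,0.003],"angular": [0,0,-1.6]},
    {"delta_pos": [0.0245,0.0135,0.003],"angular": [0,0,-1.7]},
    {"delta_pos": [0,0,0],"angular": [0,0,0]},
    {"delta_pos": [0,0,0],"angular": [0,0,0]},
    {"delta_pos": [0,0,0],"angular": [0,0,0]},
  ],
  hand=0,
)

```text
time_s: 41.45
ee_pos: [0.6163, 0.0372, 0.3064]
tool_rot: [-179.9, 0.0, 113.4]
ft_force: [-0.2, -0.3, 0.3]
finger_gap: 0.0858
```

```bash
python3 hov.py 24 .2305
python3 - <<'E'
from h import *
plan([((.6172,.0377,.2145),113.4,4)])
E
```

```text
[0.61628516 0.03717728 0.30640721] [-1.79948735e+02  3.21214563e-02  1.13398590e+02] 0.08577276923131122
target px at z 0.2305 [282.  224.7]
-> [0.617 0.038 0.214] [180.    0.  113.4] 4
  {"delta_pos":[0.0001, 0.0003, 0.023],"angular":[-0.01, 0.01, -0.01]}
  {"delta_pos":[0.0002, 0.0003, 0.023],"angular":[-0.01, 0.01, -0.01]}
  {"delta_pos":[0.0001, 0.0003, 0.023],"angular":[-0.01, 0.01, -0.01]}
  {"delta_pos":[0.0001, 0.0003, 0.0231],"angular":[-0.01, 0.0, -0.01]}
```

View pics/z24.png

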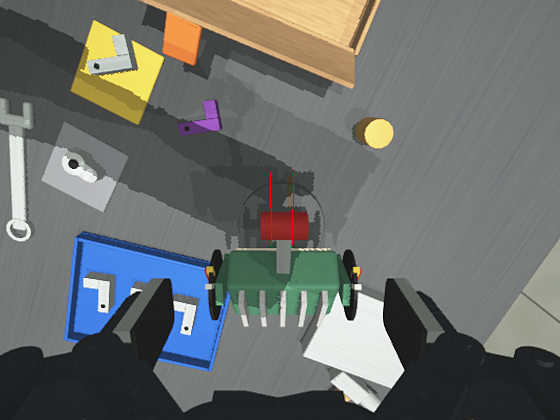

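Emit:
play_rows(
  steps=[
    {"delta_pos": [0,0.001,0.03],"angular": [0,0,0]},
    {"delta_pos": [0,0,0.03],"angular": [0,0,0]},
    {"delta_pos": [0,0,0.022],"angular": [0,0,0]},
    {"delta_pos": [0,0,0.008],"angular": [0,0,0]},
    {"delta_pos": [0,0,0],"angular": [0,0,0]},
    {"delta_pos": [0,0,0],"angular": [0,0,0]},
    {"delta_pos": [0,0,0],"angular": [0,0,0]},
  ],
)

```text
time_s: 42.08
ee_pos: [0.6179, 0.038, 0.2182]
tool_rot: [179.9, 0.0, 113.4]
ft_force: [-0.4, -0.1, 0.6]
finger_gap: 0.0857
```

Emit:
play_rows(
  steps=[
    {"delta_pos": [0,0,0],"angular": [0,0,0]},
    {"delta_pos": [0,0,0],"angular": [0,0,0]},
    {"delta_pos": [0,0,0],"angular": [0,0,0]},
    {"delta_pos": [0,0,0],"angular": [0,0,0]},
    {"delta_pos": [0,0,0],"angular": [0,0,0]},
    {"delta_pos": [0,0,0],"angular": [0,0,0]},
  ],
  hand=255,
  squeeze=60,
)

```text
time_s: 42.58
ee_pos: [0.6175, 0.0387, 0.217]
tool_rot: [180.0, -0.0, 113.5]
ft_force: [0.4, 1.9, 3.9]
finger_gap: 0.0287
```

Emit:
play_rows(
  steps=[
    {"delta_pos": [-0.0098,0,-0.01],"angular": [0,0,0]},
    {"delta_pos": [-0.011,0,-0.0084],"angular": [0,0,0]},
    {"delta_pos": [-0.012,0,-0.0067],"angular": [0,0,0]},
    {"delta_pos": [-0.013,0,-0.005],"angular": [0,0,0]},
    {"delta_pos": [-0.0135,0,-0.003],"angular": [0,0,0]},
    {"delta_pos": [-0.0138,0,-0.001],"angular": [0,0,0]},
    {"delta_pos": [0,0,0],"angular": [0,0,0]},
    {"delta_pos": [0,0,0],"angular": [0,0,0]},
    {"delta_pos": [0,0,0],"angular": [0,0,0]},
  ],
)

```text
time_s: 43.33
ee_pos: [0.6476, -0.0279, 0.2514]
tool_rot: [179.8, 0.0, 113.5]
ft_force: [8.1, 5.3, 3.8]
finger_gap: 0.0284
```

Emit:
play_rows(
  steps=[
    {"delta_pos": [0,0,0],"angular": [0,0,-3]},
    {"delta_pos": [0,0,0],"angular": [0,0,-5]},
    {"delta_pos": [0,0,0],"angular": [0,0,-5]},
    {"delta_pos": [0,0,0],"angular": [0,0,-5]},
    {"delta_pos": [0,0,0],"angular": [0,0,-5]},
    {"delta_pos": [0,0,0],"angular": [0,0,-5]},
    {"delta_pos": [0,0,0],"angular": [0,0,-5]},
    {"delta_pos": [0,0,0],"angular": [0,0,-5]},
    {"delta_pos": [0,0,0],"angular": [0,0,-5]},
    {"delta_pos": [0,0,0],"angular": [0,0,-5]},
    {"delta_pos": [0,0,0],"angular": [0,0,-5]},
    {"delta_pos": [0,0,0],"angular": [0,0,-5]},
    {"delta_pos": [0,0,0],"angular": [0,0,-5]},
    {"delta_pos": [0,0,0],"angular": [0,0,-5]},
    {"delta_pos": [0,0,0],"angular": [0,0,-5]},
    {"delta_pos": [0,0,0],"angular": [0,0,-5]},
    {"delta_pos": [0,0,0],"angular": [0,0,0]},
    {"delta_pos": [0,0,0],"angular": [0,0,0]},
  ],
)

```text
time_s: 44.83
ee_pos: [0.6465, -0.0303, 0.2513]
tool_rot: [-179.9, 0.0, -168.6]
ft_force: [-1.4, -5.8, 7.7]
finger_gap: 0.0288
```

```bash
python3 -c "
from h import *
s=read_state();print(s['q'].round(1),s['ft_torque'])"
```

```text
[ 2.4 46.6 -6.4 65.8  5.1 67.9 97.5] [-1.36941925  0.32979838  0.14941697]
```

Emit:
play_rows(
  steps=[
    {"delta_pos": [0,0,0],"angular": [0,0,-5]},
    {"delta_pos": [0,0,0],"angular": [0,0,-5]},
    {"delta_pos": [0,0,0],"angular": [0,0,-5]},
    {"delta_pos": [0,0,0],"angular": [0,0,-5]},
    {"delta_pos": [0,0,0],"angular": [0,0,-5]},
    {"delta_pos": [0,0,0],"angular": [0,0,-5]},
    {"delta_pos": [0,0,0],"angular": [0,0,-5]},
    {"delta_pos": [0,0,0],"angular": [0,0,-5]},
    {"delta_pos": [0,0,0],"angular": [0,0,-5]},
    {"delta_pos": [0,0,0],"angular": [0,0,0]},
    {"delta_pos": [0,0,0],"angular": [0,0,0]},
    {"delta_pos": [0,0,0],"angular": [0,0,0]},
  ],
)

```text
time_s: 45.83
ee_pos: [0.6477, -0.0312, 0.2514]
tool_rot: [-179.7, -0.1, -123.7]
ft_force: [10.5, -10.3, 4.0]
finger_gap: 0.0285
```

Emit:
play_rows(
  steps=[
    {"delta_pos": [0.0138,0,0.001],"angular": [0,0,0]},
    {"delta_pos": [0.0135,0,0.003],"angular": [0,0,0]},
    {"delta_pos": [0.0125,0,0.0045],"angular": [0,0,0]},
    {"delta_pos": [0.0025,0,0.0005],"angular": [0,0,0]},
    {"delta_pos": [0,0,0],"angular": [0,0,0]},
    {"delta_pos": [0,0,0],"angular": [0,0,0]},
    {"delta_pos": [0,0,0],"angular": [0,0,0]},
  ],
)

```text
time_s: 46.42
ee_pos: [0.6237, -0.065, 0.2421]
tool_rot: [-179.9, -0.0, -123.6]
ft_force: [4.4, -4.1, 0.8]
finger_gap: 0.0283
```

Emit:
play_rows(
  steps=[
    {"delta_pos": [0,0,0],"angular": [0,0,0]},
    {"delta_pos": [0,0,0],"angular": [0,0,0]},
    {"delta_pos": [0,0,0],"angular": [0,0,0]},
    {"delta_pos": [0,0,0],"angular": [0,0,0]},
    {"delta_pos": [0,0,-0.005],"angular": [0,0,0]},
    {"delta_pos": [0,0,-0.015],"angular": [0,0,0]},
    {"delta_pos": [0,0,-0.03],"angular": [0,0,0]},
    {"delta_pos": [0.01,0,-0.03],"angular": [0,0,0]},
    {"delta_pos": [0.03,0,-0.03],"angular": [0,0,0]},
    {"delta_pos": [0.035,0,-0.015],"angular": [0,0,0]},
    {"delta_pos": [0.03,0,0],"angular": [0,0,0]},
    {"delta_pos": [0,0,0],"angular": [0,0,0]},
    {"delta_pos": [0,0,0],"angular": [0,0,0]},
    {"delta_pos": [0,0,0],"angular": [0,0,0]},
  ],
  hand=0,
)

```text
time_s: 47.58
ee_pos: [0.5655, -0.1504, 0.3664]
tool_rot: [180.0, 0.0, -123.5]
ft_force: [0.2, 1.0, -0.3]
finger_gap: 0.0854
```

```bash
python3 meas.py 25; python3 tray.py
```

```text
[ 0.56565477 -0.15002806  0.36621305] [0.5215042189694523, -0.21518174486641467, 0.5096701111557849] [162.70274670970963, -0.05320480451497792, 146.55530422065047]
[ 0.6219 -0.0691  0.2543] 0.0012 tilt 29.5 yaw 57.8
[ 0.6213 -0.0683  0.2531] 0.0031 tilt 29.6 yaw 56.6
[ 0.6204 -0.0689  0.2538] 0.0019 tilt 30.0 yaw 56.1
[(array([341.4, 198.9]), 797)] ((526.164306640625, -173.1611328125), (204.2303466796875, 91.40126037597656), 8.068948745727539)
```

View pics/z25.png

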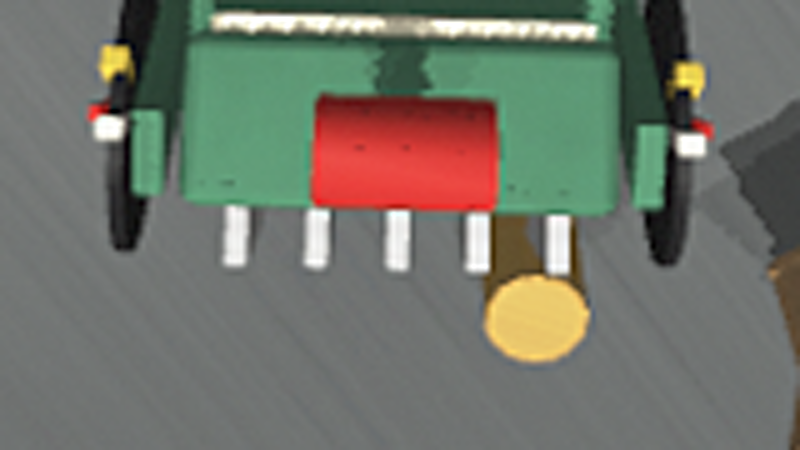

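View pics/w25.png

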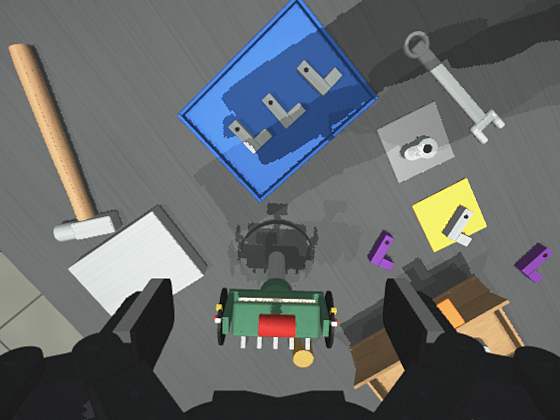

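Emit:
play_rows(
  steps=[
    {"delta_pos": [-0.03,0,0.005],"angular": [0,0,0]},
    {"delta_pos": [-0.03,0,0.01],"angular": [0,0,0]},
    {"delta_pos": [-0.025,0,0.015],"angular": [0,0,0]},
    {"delta_pos": [-0.013,-0.001,0.015],"angular": [0,0,0]},
    {"delta_pos": [0,0,0.03],"angular": [0,0,0]},
    {"delta_pos": [0,0,0.03],"angular": [0,0,0]},
    {"delta_pos": [0,0,0.018],"angular": [0,0,0]},
    {"delta_pos": [0,0,0.008],"angular": [0,0,0]},
    {"delta_pos": [0,0,0],"angular": [0,0,0]},
    {"delta_pos": [0,0,0],"angular": [0,0,0]},
    {"delta_pos": [0,0,0],"angular": [0,0,0]},
  ],
)

```text
time_s: 48.7
ee_pos: [0.6209, -0.0697, 0.2366]
tool_rot: [-179.9, 0.1, -123.5]
ft_force: [0.7, -0.7, 0.4]
finger_gap: 0.0854
```

Emit:
play_rows(
  steps=[
    {"delta_pos": [0,0,0],"angular": [0,0,0]},
    {"delta_pos": [0,0,0],"angular": [0,0,0]},
    {"delta_pos": [0,0,0],"angular": [0,0,0]},
    {"delta_pos": [0,0,0],"angular": [0,0,0]},
    {"delta_pos": [0,0,0],"angular": [0,0,0]},
    {"delta_pos": [0,0,0],"angular": [0,0,0]},
  ],
  hand=255,
  squeeze=60,
)

```text
time_s: 49.2
ee_pos: [0.6204, -0.0702, 0.2356]
tool_rot: [-180.0, -0.0, -123.6]
ft_force: [-1.2, -1.1, 5.4]
finger_gap: 0.0288
```

Emit:
play_rows(
  steps=[
    {"delta_pos": [-0.0037,0,-0.0018],"angular": [0,0,0]},
    {"delta_pos": [-0.0037,0,-0.0018],"angular": [0,0,0]},
    {"delta_pos": [0,0,0],"angular": [0,0,0]},
    {"delta_pos": [0,0,0],"angular": [0,0,0]},
    {"delta_pos": [0,0,0],"angular": [0,0,0]},
  ],
)

```text
time_s: 49.62
ee_pos: [0.6245, -0.0644, 0.239]
tool_rot: [-180.0, -0.1, -123.6]
ft_force: [0.3, -5.9, 4.2]
finger_gap: 0.0292
```

Emit:
play_rows(
  steps=[
    {"delta_pos": [0,0,0],"angular": [0,0,0]},
    {"delta_pos": [0,0,0],"angular": [0,0,0]},
    {"delta_pos": [0,0,0],"angular": [0,0,0]},
    {"delta_pos": [0,0,0],"angular": [0,0,0]},
    {"delta_pos": [0,0,-0.005],"angular": [0,0,0]},
    {"delta_pos": [0,0,-0.015],"angular": [0,0,0]},
    {"delta_pos": [0,0,-0.03],"angular": [0,0,0]},
    {"delta_pos": [0.01,0,-0.03],"angular": [0,0,0]},
    {"delta_pos": [0.03,0,-0.03],"angular": [0,0,0]},
    {"delta_pos": [0.035,0,-0.015],"angular": [0,0,0]},
    {"delta_pos": [0.03,0,0],"angular": [0,0,0]},
    {"delta_pos": [0,0,0],"angular": [0,0,0]},
    {"delta_pos": [0,0,0],"angular": [0,0,0]},
    {"delta_pos": [0,0,0],"angular": [0,0,0]},
  ],
  hand=0,
)

```text
time_s: 50.78
ee_pos: [0.5669, -0.1502, 0.3635]
tool_rot: [180.0, 0.0, -123.5]
ft_force: [-0.0, 0.6, -0.7]
finger_gap: 0.0852
```

```bash
python3 meas.py 26
python3 - <<'E'
from h import *
im=cv2.cvtColor(cv2.imread('pics/w26.png'),cv2.COLOR_BGR2RGB); _,m=cents(im,(105,120,60),(125,255,255),200,(150,0,400,210)); c=camera_info('wrist')
print(cv2.minAreaRect(np.array([onz(c,u,v,.022)[:2]*1000 for v,u in np.argwhere(m)],np.float32)))
E
```

```text
[ 0.56703099 -0.14977813  0.36327395] [0.5228829394080783, -0.2149209733286853, 0.5067296795376112] [162.69664838868567, -0.052316047606142446, 146.558098197628]
[ 0.6259 -0.064   0.2572] 0.0004 tilt 25.2 yaw 58.7
[ 0.6252 -0.0626  0.2554] 0.0029 tilt 25.2 yaw 56.9
[ 0.6244 -0.0638  0.2568] 0.0026 tilt 25.6 yaw 56.8
((526.176513671875, -210.822021484375), (209.41017150878906, 159.4503936767578), 8.676828384399414)
```

View pics/z26.png

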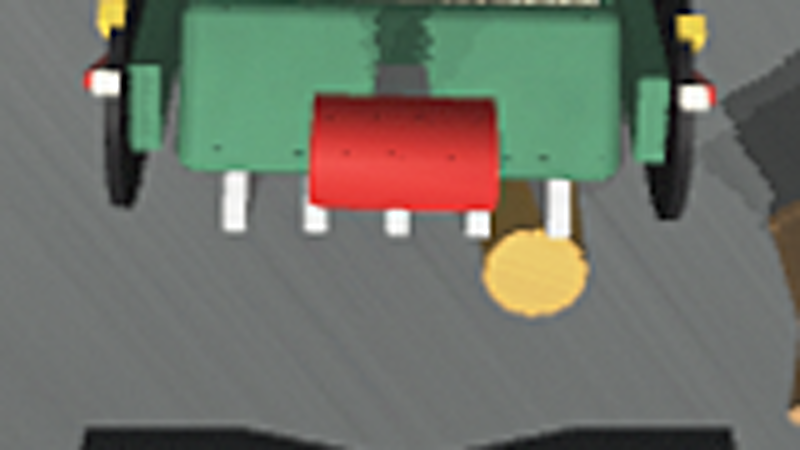

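View pics/s26.png

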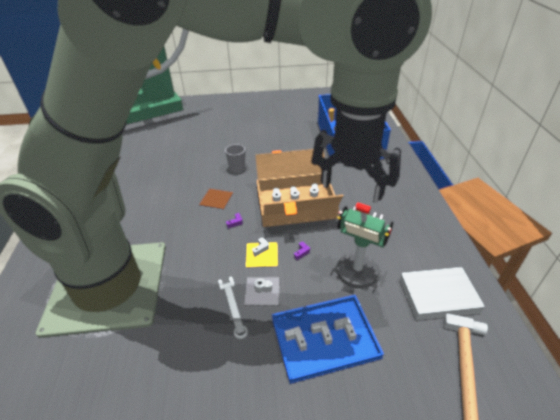

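Emit:
play_rows(
  steps=[
    {"delta_pos": [0,0,-0.02],"angular": [0,0,0]},
    {"delta_pos": [0,0,0],"angular": [0,0,0]},
    {"delta_pos": [0,0,0],"angular": [0,0,0]},
    {"delta_pos": [0,0,0],"angular": [0,0,0]},
    {"delta_pos": [0,0,0],"angular": [0,0,0]},
  ],
)

```text
time_s: 51.35
ee_pos: [0.5667, -0.1505, 0.3828]
tool_rot: [180.0, -0.0, -123.5]
ft_force: [-0.7, -0.3, -1.1]
finger_gap: 0.0855
```

```bash
python3 -c "
from h import *
print(hand_in())"
```

```text
the job is handed in; nothing more can be done
None
```

The job is done and handed in at about 51 s, in the order asked; `hand_in` gave no verdict, so this rests on my own checks.

**What I did**
- **Lamp on the carton:** I aimed the lamp at the carton's middle and set the tilt to about 50.5°. The first try came out near 45°, so I gripped the handle again and corrected it.
- **Flaps:** I folded both flaps back to roughly 119°. That angle is estimated from the tool's position when I let go.
- **Parts:** The sample on the yellow mat is an L-bracket, so I moved all three brackets from the carton to the tray. The three cams stayed in the carton. The tray had been knocked about 34 mm during the run, so I used its new position.
- **Lamp on the tray:** I turned the lamp to the moved tray. The tilt first came out near 30°, so I gripped the handle again and brought it down to about 25°.

**Last checks**
- **Tilt:** It measured 25.2–25.6°, and the red pointer sat on the white mark.
- **Aim:** Three camera pairs gave 56.8°, 56.9° and 58.7°, against about 56.4° needed. They differ by about 2°, which is 8 mm or less at the tray and within the 30 mm allowed.
- **Scene:** The last side picture shows the brackets in the tray, the cams in the carton and both flaps back. I never touched the cup or the brass cylinder, and neither looks moved. The gripper was open and clear of everything.
- **Tray colour check:** Two top-camera readings of the tray failed because the arm was in the way. I used the wrist camera for its position instead.

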